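# Refit the lint filter and set the bench dust extractor's fan

## Robot

A 7-joint arm with a two-finger parallel gripper is mounted at the origin on the work surface. World frame = base frame: x ahead of the robot, y to its left, z up, the work surface at z = 0. Lengths are in mm, angles in rad, forces in N, time in s.
With the tool pointing down it reaches from about 400 to 875 mm from the base axis. Payload 4.4 kg.
Tool frame: the origin (TCP) lies at the very end of the fingers, on their centre line; the grasp point (between the pads) lies 19 mm behind it; z points along the fingers, y is the direction in which the jaws open and shut (so a half turn about z gives the same grasp; the last joint's range is limited). The gripper opens to 85 mm and grips with 20 to 120 N. Pads are 22 mm wide; open, the fingers measure 114 mm over their backs; the gripper's body (76 mm by 85 mm) begins 54 mm behind the grasp point. The pads swing forward as they close: fully open they stand 13 mm farther back than shut.
Start: joints at [1.058, 0.628, 0.038, 1.517, -0.027, 0.996, -0.02], TCP at [280.883, -586.194, 192.013] pointing down, gripper open.
Joint ranges: [-3.06, 3.06], [-0.37, 2.12], [-1.25, 1.32], [0.18, 2.47], [-1.1, 4.24], [0.23, 1.98], [-2.94, 2.94]. Speed limits (rad/s): [2.57, 2.57, 3.14, 3.14, 3.14, 3.14, 3.14].

## Interface

Orientations are given as [roll, pitch, yaw] about the fixed x, y, z axes, in that order (R = Rz(yaw) Ry(pitch) Rx(roll)).
In Python, from cell import ctrl gives the robot as it stands. The module is installed in compiled form; this text tells all that it offers.
- The arm moves only by the shell command python3 -m jog 'ROWS'. ROWS is text: rows parted by semicolons, each of 7 numbers parted by spaces: the shift along the tool's x, y, z in mm, then the turn, a rotation vector about the tool's x, y, z in degrees, then the opening, from -1 (shut) to 1 (fully open). In form: x y z wx wy wz claw; .... A call has 1 to 8 rows; each row is the pose to reach, as a shift and turn from the pose commanded when the call began, along the tool's axes at that moment; what a row does not reach only later rows make up. A row lasts 1/8 s, in which the tool goes at most 62.5 mm and 10.7 degrees, less where a joint would pass 70% of its speed; a pose out of reach is approached as far as the arm can. A call with a gripper value outside its range is refused whole. The fingers move at their own pace and stop on an object; the grip force is fixed at half the most. Time passes only in rows, so rows that repeat a pose let the fingers close. It gives the time, the measured TCP pose, the force and the opening at its end, in the units of the state.
- ctrl.read_state(): the state, without advancing time (a new reading comes with each control period).
- ctrl.get_image(name): name is "scene" or "top" or "wrist"; returns a dict with "image" (384x512x3 uint8, red, green, blue), "z_map" (384x512 float32, mm along the optical axis (not along the pixel's ray), 0 where there is no reading), "vertical_fov" (degrees; the focal length in pixels is half the picture's height over the tangent of half this angle, whatever the lens; pixels are square), "cx", "cy" (the principal point, pixels), "extrinsics" (4x4, takes a point from world to camera coordinates); the wrist camera has in their place "hand_eye" (4x4, takes a point from camera to tool coordinates, whose origin is the TCP and whose axes are the flange's). Camera axes: x right, y down, z forward; pixel columns grow to the right and rows downward; lengths in mm; the calibration is good to about 2 mm. A picture is of the moment at which its call begins: read the wrist's pose just before it.
- ctrl.finish_job(): hands the job in, once; it reports no verdict.
The state is a dict: "clock": time; "qpos": joint angles; "qd": joint speeds; "tau": joint torques, N m; "eef_pos": TCP position; "tool_rot": TCP orientation; "force": force on the tool from outside, world axes, zero at the start; "torque": the same for the moment, N m; "width": finger opening in mm.
Only numpy, scipy, OpenCV 4.12 (cv2) and the standard library are available. Lean on these libraries where they do the work, as an engineer would, in place of code of your own. Each camera call takes 0.05 s, during which the arm holds its last target.

## Task

Switch the bench dust extractor off by turning its fan selector back to the off stop, then refit the blue filter cassette in its bay: lip under the steel rail first, then rock it down until the sprung latch clicks over its foot. With the filter locked in, turn the selector up exactly four clicks from off and let go. Leave the other things on the table where they are.

Things in the scene. Friction and masses are not known exactly. Their poses are not given: they have to be found in the camera images.
- selector (a joint): Fan selector on the right of the sloping panel: black bar knob with a white pointer line. 0 rad = off, at the end stop (pointer at the red dot); grows clockwise seen facing the panel. Six clicks of 0.349 rad (20 degrees), a black dot each; top stop 2.094. Detents pull it into the nearest click when let go; passing one takes about 0.1 N m. Starts at the second or third click.
- knob_grip (a point): Middle of the knob's bar, on its axis, 28 mm above the panel; turns with the knob. Bar 46 mm long, 12 thick, 26 high; its top is 5 mm above this point, the flat 48 mm skirt under it 21 mm below. z = knob axis, out of the panel. The bar and pointer run along this frame's x axis turned +60 degrees about its z; at off the frame is parallel to bay.
- bay (a point): Filter bay: recess 14 mm deep, left on the panel of the fixed extractor (270 wide, 217 deep, 155 mm high); the panel slopes 30 degrees. Point on the recess floor. x = up the slope to the rail, y = across to the left, z = out of the panel. Recess x -68 to 72, y -54 to 54 mm. The seated cassette's underside frame coincides with this one: its grip is then at (0, 0, 45) mm.
- rail_edge (a point): Middle of the lower edge of the steel rail across the bay's upper end, at its underside: (58, 0, 8) mm in bay, same axes. The rail runs on up the slope, 104 mm wide, 5 mm thick; the slot under it is 8 mm high and 14 mm deep.
- latch_nose (a point): Tip of the orange sprung latch's round nose (12 mm across, 30 wide) at the bay's lower end, at rest: (-62, 0, 14.5) mm in bay, same axes. It gives way down the slope when the foot is pushed onto it (about 8 N on the foot), then springs back over the foot.
- filter_grip (a point): Blue filter cassette, white pleats, loose on the table, 0.18 kg. Point in its grip rib on the centre line, 45 mm above its underside. x = towards the lip, z = out of its face. Body x -60 to 55, y -50 to 50 mm, 24 thick; rib across the middle 12 mm thick (x), 70 long (y), up to 52 mm above the underside. Lip: tongue 80 wide, 5 thick, to x = 69. Foot: ledge 40 wide, 8 high, x -60 to -66.
- filter_lip (a point): Middle of the lip's edge at the underside of the cassette, 69 mm from the grip's centre line; axes as filter_grip. Seated: (69, 0, 0) mm in bay, play 3 mm.
- filter_foot (a point): Middle of the foot's edge at the underside of the cassette, 66 mm from the grip's centre line; axes as filter_grip. Seated: (-66, 0, 0) mm in bay; resting on the latch without having clicked it stands 15 mm or more above the floor.
- spool_rose: Thread spool, 38 mm across, 45 mm high, bystander in front of the extractor; origin at its foot.
- spool_mint: Thread spool, 38 mm across, 45 mm high, bystander beside the cassette; origin at its foot.
- tape_measure: Yellow tape measure, 56 mm across, 20 mm high, bystander near the robot; origin at its foot.
- shears: Tailor's shears lying flat, about 230 mm long, bystander; origin between the handles and blades at the table.
- wood_gauge: Wooden gauge strip lying flat, 35 x 200 x 14 mm, bystander beyond the cassette; origin at the centre of its underside.
- pin_dish: Steel pin dish, 90 mm across, 22 mm high, bystander; origin at its foot.
Things that resemble listed ones, but are neither listed nor needed, are in the scene too. There is more than one size of the part that bears filter_grip; the job needs the larger.

How it is judged:
By the outcome, as a careful person would: the job done as asked, in the order asked, and still so for the second after the job is handed in, with the robot touching nothing.
It also fails if it takes over 72 s, if anything falls off the work surface, if the arm or the gripper's body presses on something with over 40 N, if the wrist force passes 120 N, or if a joint passes its speed limit or range.

## Working session

There is one attempt and no reset: what is moved stays moved. The work goes in short steps, Python scripts to look and compute and a shell command to move; the robot and the scene stay as the last step left them, time stands still between calls to the robot, and variables do not carry over. Pictures are saved under pics/ and viewed, and the job is handed in when it is done.

```bash
mkdir -p pics; cat > h.py <<'E'
import numpy as np, cv2
from cell import ctrl
from scipy.spatial.transform import Rotation as R
def rot(s):
    return R.from_euler('xyz',s['tool_rot']).as_matrix()
def snap(name,fn):
    s=ctrl.read_state()
    im=ctrl.get_image(name)
    if name=='wrist':
        T=np.eye(4);T[:3,:3]=rot(s);T[:3,3]=s['eef_pos']
        im['c2w']=T@im['hand_eye']
    else: im['c2w']=np.linalg.inv(im['extrinsics'])
    cv2.imwrite(f'pics/{fn}.png',im['image'][:,:,::-1])
    np.savez(f'pics/{fn}.npz',z=im['z_map'],c2w=im['c2w'],f=192/np.tan(np.radians(im['vertical_fov']/2)),cx=im['cx'],cy=im['cy'],image=im['image'])
    return s
def load(fn): return np.load(f'pics/{fn}.npz')
def px(fn,u,v,z=None):
    d=load(fn); 
    if z is None: z=d['z'][int(round(v)),int(round(u))]
    p=np.array([(u-d['cx'])/d['f']*z,(v-d['cy'])/d['f']*z,z,1]); return (d['c2w']@p)[:3]
def cloud(fn):
    d=load(fn); z=d['z']; v,u=np.mgrid[:384,:512]
    P=np.stack([(u-d['cx'])/d['f']*z,(v-d['cy'])/d['f']*z,z,np.ones_like(z)],-1)
    return (P@d['c2w'].T)[...,:3]
def crop(fn,u0,v0,u1,v1,k,out):
    a=cv2.imread(f'pics/{fn}.png')[v0:v1,u0:u1]; cv2.imwrite(f'pics/{out}.png',cv2.resize(a,None,fx=k,fy=k,interpolation=cv2.INTER_CUBIC))
E
python3 - <<'E'
from h import *
for n in ['scene','top','wrist']: s=snap(n,n+'0')
print(s)
E
```

```text
{'clock': 0.1, 'qpos': array([ 1.05819819,  0.62926289,  0.03845799,  1.51826267, -0.02704294,
        0.99630294, -0.01998476]), 'qd': array([ 0.00039361, -0.00171228,  0.00119337, -0.00117589, -0.0003242 ,
       -0.00025337, -0.00049392]), 'tau': array([ 3.65758511e-03, -5.64545059e+01,  1.23104498e+00, -1.93974763e+01,
        1.14526440e-02,  5.34042440e-03,  2.52865982e-05]), 'eef_pos': array([ 280.6135536 , -585.61187724,  191.1770434 ]), 'tool_rot': array([-3.13987461e+00, -1.04885501e-05,  4.46779418e-01]), 'force': array([ 1.13056658,  0.08259251, -0.51240679]), 'torque': array([ 0.02489232,  0.04186918, -0.01645843]), 'width': 85.30046075222025}
```

View pics/scene0.png

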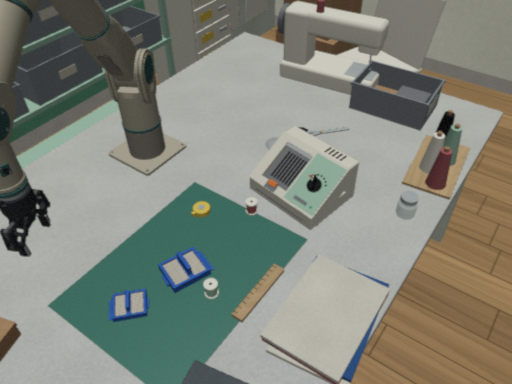

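View pics/top0.png

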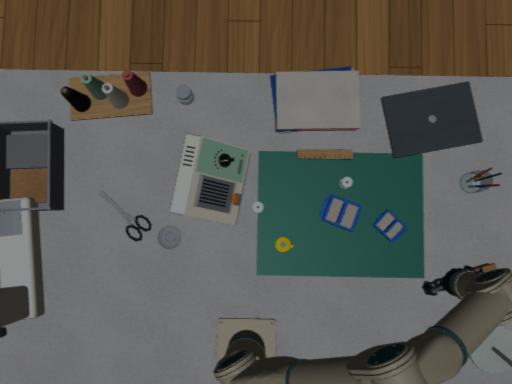

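View pics/wrist0.png

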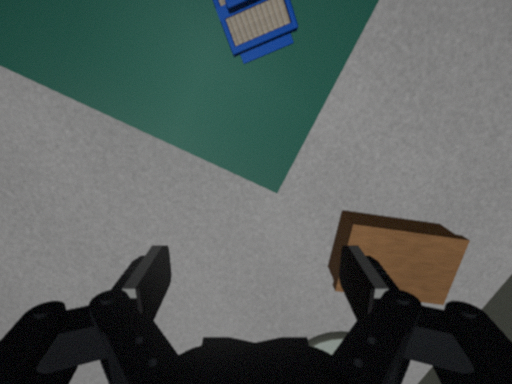

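The scene and top pictures show the extractor (top ≈ (212,180)), the larger cassette at top (342,212), a smaller one at (390,226), and the start gripper at lower right. I'll enlarge these and measure.

```bash
python3 - <<'E'
from h import *
crop('top0',165,125,255,235,6,'c_ext'); crop('top0',310,170,420,250,7,'c_cas'); crop('scene0',240,115,370,235,6,'c_sc')
for n,u,v in [('bigcas',342,212),('small',390,226),('knob',225,160),('rose',258,207),('mint',347,182),('tape',284,244),('gauge',325,154)]:
    print(n,px('top0',u,v).round())
P=cloud('top0'); d=load('top0'); print(d['f'],d['c2w'].round(3))
E
```

```text
bigcas [ 483. -328.   55.]
small [ 437. -500.   40.]
knob [645.  78. 143.]
rose [496. -34.  40.]
mint [ 590. -349.   37.]
tape [ 367. -129.   23.]
gauge [ 694. -274.   16.]
444.3160947233554 [[ 1.900000e-02 -9.960000e-01  8.400000e-02  4.112250e+02]
 [-1.000000e+00 -1.800000e-02  8.000000e-03 -3.874100e+01]
 [-6.000000e-03 -8.400000e-02 -9.960000e-01  1.610227e+03]
 [ 0.000000e+00  0.000000e+00  0.000000e+00  1.000000e+00]]
```

View pics/c_ext.png

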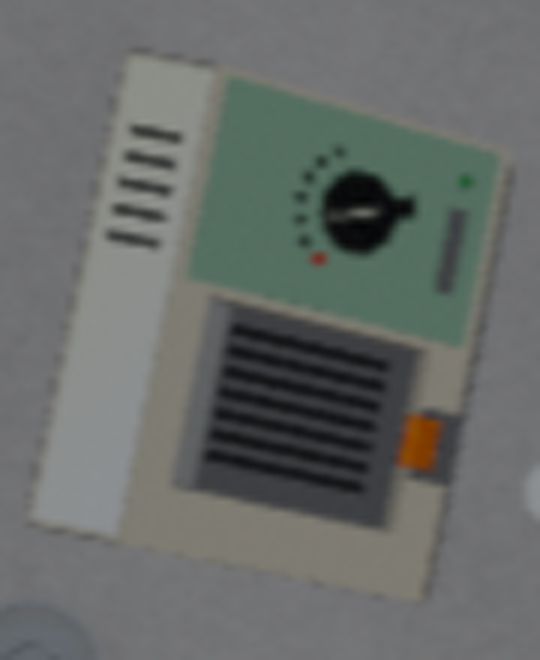

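View pics/c_cas.png

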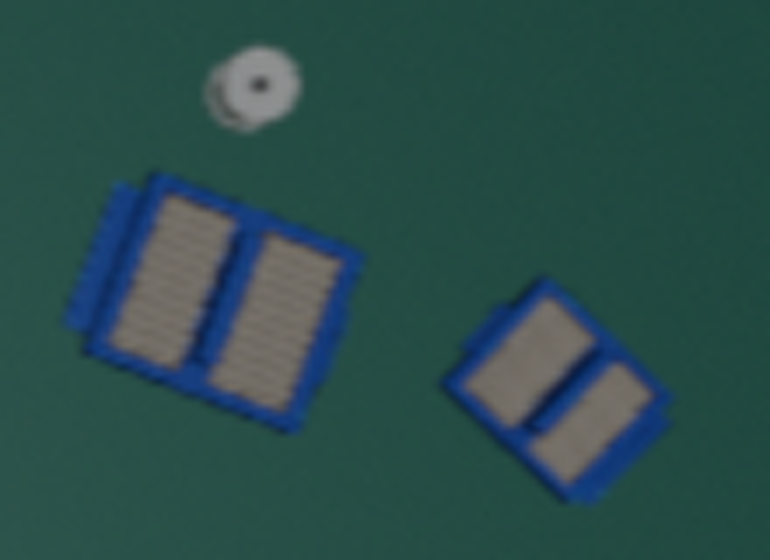

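View pics/c_sc.png

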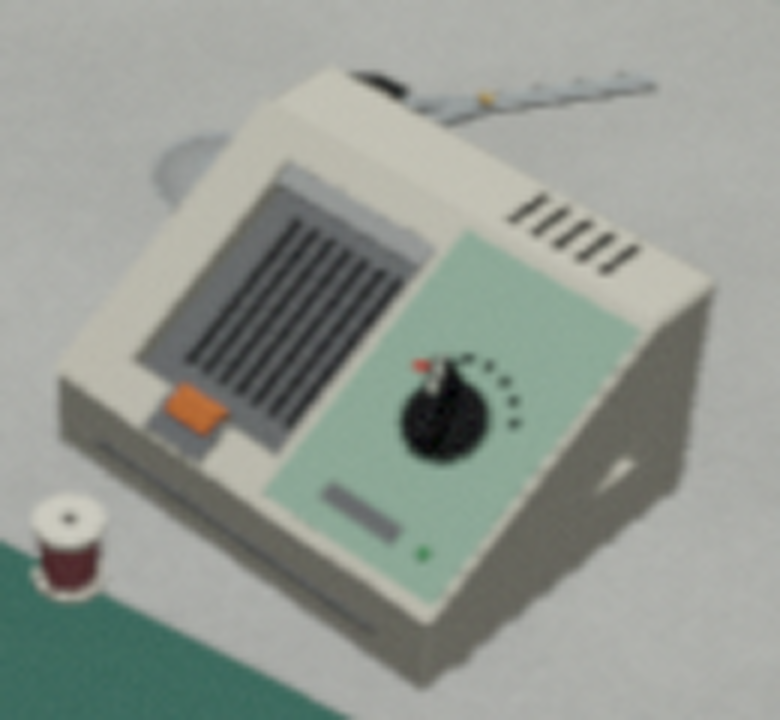

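Top crop: rail end at the left (195,390), orange latch at (420,440), pointer toward the third dot near click 2; the larger cassette's lip faces left/up the same way as the bay. Now a first estimate, then move for wrist views.

```bash
python3 - <<'E'
from h import *
def c2(n,u,v,k,u0,v0): return px(n,u0+u/k,v0+v/k)
for n in ['top0','scene0']:
    P=cloud(n); im=load(n)['image'].astype(int)
    m=(im[...,1]-im[...,0]>18)&(P[...,2]>60)&(P[...,2]<150)&(P[...,1]>-60)
    q=P[m]; 
    for _ in range(4):
        c=np.median(q,0); c=q.mean(0); n_=np.linalg.svd(q-c,full_matrices=False)[2][2]; n_*=np.sign(n_[2]); r=(q-c)@n_; q=q[abs(r)<3]
    print(n,len(q),c.round(1),n_.round(3),'tilt',np.degrees(np.arccos(n_[2])),'yaw upslope',np.degrees(np.arctan2(-n_[1],-n_[0])))
f=lambda u,v:c2('top0',u,v,6,165,125).round(1)
print('latch',f(418,443),'rail edge',f(205,395),'rec LR',f(385,525),f(425,350),'UR',f(215,300),'UL',f(180,485))
g=lambda u,v:c2('top0',u,v,7,310,170).round(1)
print('body corners',g(155,178),g(360,258),g(292,430),g(92,348)); print('lip',g(118,186),g(70,325)); print('rib',g(248,235),g(200,360))
E
```

```text
top0 122 [646.8  87.  108.7] [ 0.091 -0.336  0.938] tilt 20.34930103866676 yaw upslope 105.22110377937932
scene0 114 [238.2 187.3 110.2] [-0.004 -0.046  0.999] tilt 2.66824685974593 yaw upslope 84.59188999931992
latch [519.8  46.4  84.7] rail edge [540.5 162.2 138.7] rec LR [473.1  65.4  67.2] [574.7  44.2  73.3] UR [592.9 157.4 144.7] UL [490.2 174.4 139.8]
body corners [ 542.5 -298.3   26.4] [ 503.7 -403.7   22.3] [ 415.6 -368.6   24.2] [ 455.6 -268.4   14.6]
lip [ 539.7 -282.7    5. ] [ 467.5 -258.7    2.9]
rib [ 512.6 -341.    51. ] [ 449.6 -317.6   48.4]
```

```bash
cat >> h.py <<'E'
def go(Rt,pt,verbose=True):
    s=ctrl.read_state(); R0=rot(s); d=R0.T@(np.array(pt)-s['eef_pos']); w=np.degrees(R.from_matrix(R0.T@Rt).as_rotvec())
    print('row:',' '.join(f'{a:.1f}' for a in d),' '.join(f'{a:.2f}' for a in w),'| rows>=',np.ceil(max(np.linalg.norm(d)/62.5,np.linalg.norm(w)/10.7)))
def frame(yaw,tilt=30):
    """bay-like frame: x up slope, z out"""
    t=np.radians(tilt); h=np.array([np.cos(np.radians(yaw)),np.sin(np.radians(yaw)),0]); k=np.array([0,0,1.])
    x=h*np.cos(t)+k*np.sin(t); z=-h*np.sin(t)+k*np.cos(t); return np.c_[x,np.cross(z,x),z]
def toolR(B,ydir,zdir):
    z=zdir/np.linalg.norm(zdir); y=ydir-z*(ydir@z); y/=np.linalg.norm(y); return np.c_[np.cross(y,z),y,z]
E
python3 - <<'E'
from h import *
s=ctrl.read_state(); print(rot(s).round(2)); print(ctrl.get_image('wrist')['hand_eye'].round(3)); print(load('wrist0')['f'])
# view of cassette: straight down above
B=frame(77)
for sg in (1,-1):
    for nm,dirv in (('x',B[:,0]),('y',B[:,1])):
        print(sg,nm); go(toolR(B,sg*dirv,-B[:,2]),np.array([590,90,110])+B[:,2]*220)
# cassette down view
yaw=np.radians(69.)
h=np.array([np.cos(yaw),np.sin(yaw),0])
for sg in (1,-1): go(toolR(B,sg*h,np.array([0,0,-1.])),[480,-335,250])
E
```

```text
[[ 0.9   0.43 -0.  ]
 [ 0.43 -0.9   0.  ]
 [-0.   -0.   -1.  ]]
[[ 0.00000e+00 -9.53000e-01 -3.03000e-01  7.66250e+01]
 [ 1.00000e+00  0.00000e+00  1.00000e-03  2.63000e-01]
 [-1.00000e-03 -3.03000e-01  9.53000e-01 -1.80708e+02]
 [ 0.00000e+00  0.00000e+00  0.00000e+00  1.00000e+00]]
292.2326562748059
1 x
row: 502.3 -390.0 -108.6 -12.92 36.72 -137.37 | rows>= 14.0
1 y
row: 502.3 -390.0 -108.6 33.47 -16.05 125.06 | rows>= 13.0
-1 x
row: 502.3 -390.0 -108.6 28.78 10.12 37.69 | rows>= 11.0
-1 y
row: 502.3 -390.0 -108.6 13.39 27.91 -50.21 | rows>= 11.0
row: 288.1 -140.2 -58.4 -0.03 -0.08 -133.40 | rows>= 13.0
row: 288.1 -140.2 -58.4 -0.06 0.03 46.60 | rows>= 6.0
```

```bash
python3 -m jog '288 -140 -58 0 0 46.6 1;288 -140 -58 0 0 46.6 1;288 -140 -58 0 0 46.6 1;288 -140 -58 0 0 46.6 1;288 -140 -58 0 0 46.6 1;288 -140 -58 0 0 46.6 1;288 -140 -58 0 0 46.6 1'; python3 - <<'E'
from h import *
s=snap('wrist','w1'); print(s['eef_pos'],s['tool_rot'],s['qpos'])
B=frame(77)
go(toolR(B,-B[:,0],-B[:,2]),np.array([590,90,110])+B[:,2]*220)
E
```

```text
clock: 1.08
eef_pos: [480.6, -334.8, 250.0]
tool_rot: [3.141, 0.0, -0.364]
force: [-0.8, -0.9, -0.6]
width: 85.2
[ 480.57381606 -334.79736667  249.97901443] [ 3.14139174e+00  7.48299401e-05 -3.63830001e-01] [ 0.39241316  0.48602929  0.25986764  1.63344389 -0.13935237  1.04037049
 -1.24047423]
row: -34.2 -328.8 -51.0 30.01 -2.06 -7.85 | rows>= 6.0
```

View pics/w1.png

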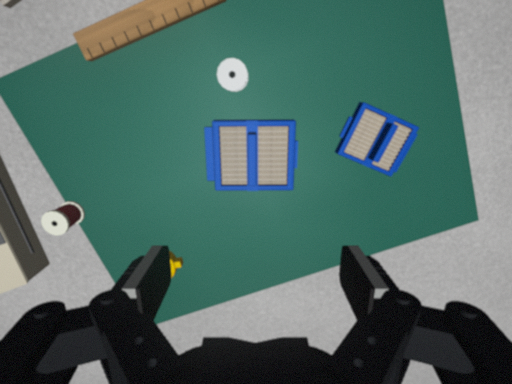

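The big cassette is centred near (252,155), its lip at the left (208,153); the mint spool is at (232,74), clear by about 40 px. Enlarging it while moving on to the panel.

```bash
python3 -m jog '-34 -329 -51 30 -2 -8 1;-34 -329 -51 30 -2 -8 1;-34 -329 -51 30 -2 -8 1;-34 -329 -51 30 -2 -8 1;-34 -329 -51 30 -2 -8 1;-34 -329 -51 30 -2 -8 1;-34 -329 -51 30 -2 -8 1'; python3 - <<'E'
from h import *
s=snap('wrist','w2'); print(s['eef_pos'],s['tool_rot'],s['qpos'])
crop('w1',195,105,315,205,6,'c_w1')
E
```

```text
clock: 2.0
eef_pos: [566.0, -17.0, 300.9]
tool_rot: [-2.618, -0.003, -0.224]
force: [0.2, -0.9, -0.2]
width: 85.6
[565.97691099 -16.9701782  300.91498449] [-2.61813954 -0.00284508 -0.22427402] [ 0.34216275  0.43882196 -0.02266991  1.69528089 -0.57150592  1.13080436
 -1.19170793]
```

View pics/c_w1.png

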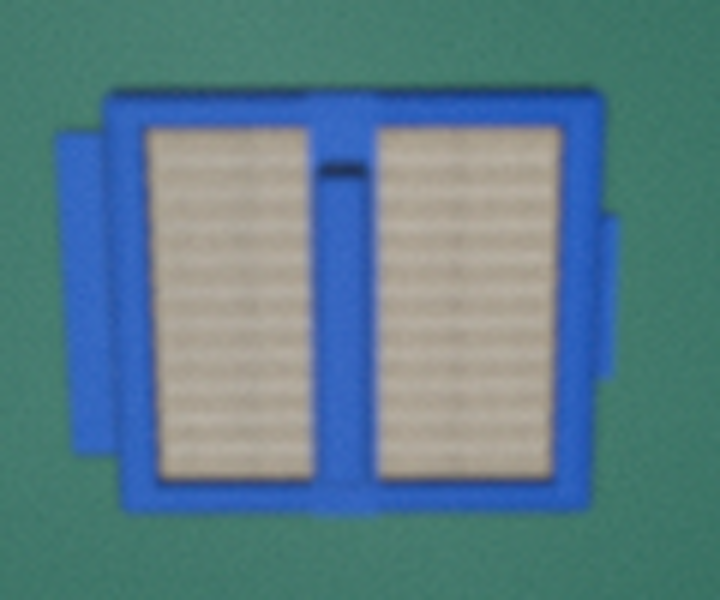

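View pics/w2.png

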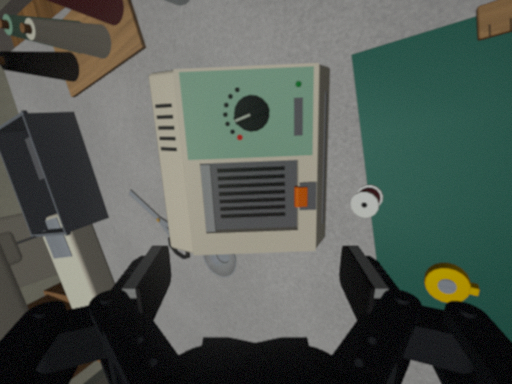

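```bash
cat >> h.py <<'E'
from scipy.optimize import least_squares
def proj(fn,P):
    d=load(fn); q=np.linalg.inv(d['c2w'])@np.r_[P.T,np.ones((1,len(P)))]; return np.c_[d['f']*q[0]/q[2]+d['cx'],d['f']*q[1]/q[2]+d['cy']]
E
python3 - <<'E'
from h import *
uv=np.array([(105,92),(603,92),(590,512),(122,512),(57,130),(74,455),(617,213),(611,380)])/6+[195,105]-[.4,.4]
X=np.array([(55,-50,24),(-60,-50,24),(-60,50,24),(55,50,24),(69,-40,5),(69,40,5),(-66,-20,8),(-66,20,8)],float)
# which sign: lip at +x ; world y
def w(p,z=0):
    c,s=np.cos(p[2]),np.sin(p[2]); return np.c_[c*X[:,0]-s*X[:,1]+p[0],s*X[:,0]+c*X[:,1]+p[1],X[:,2]+z]
r=least_squares(lambda p:(proj('w1',w(p))-uv).ravel(),[483,-330,np.radians(69)],loss='soft_l1')
print(r.x,np.degrees(r.x[2])); print((proj('w1',w(r.x))-uv).round(1))
crop('w2',140,55,340,260,4,'c_w2')
E
```

```text
[ 481.82928951 -332.47208884    1.20939472] 69.29321343286394
[[-0.9 -0.1]
 [ 1.  -0.2]
 [ 0.4  0.3]
 [-0.5  0.5]
 [-0.5 -0.1]
 [-0.4 -0.1]
 [ 0.5  0.3]
 [ 0.4 -0.3]]
```

View pics/c_w2.png

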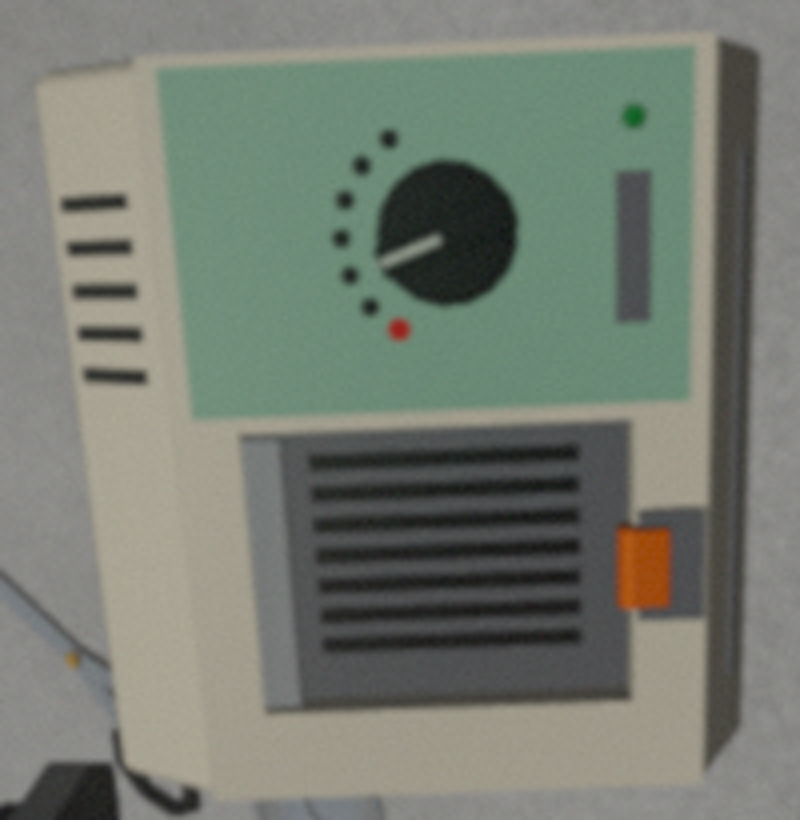

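```bash
python3 - <<'E'
from h import *
uv=np.array([(282,437),(301,706),(630,422),(630,698),(240,436),(266,712),(617,526),(619,608)])/4+[140,55]-[.4,.4]
X=np.array([(58,-52,13),(58,52,13),(-68,-54,14),(-68,54,14),(72,-54,14),(72,54,14),(-62,-15,14.5),(-62,15,14.5)],float)
w=lambda p,X:X@frame(p[3],p[4]).T+p[:3]
r=least_squares(lambda p:np.r_[(proj('w2',w(p,X))-uv).ravel(),(p[4]-30)*3],[545,95,105,77,30],loss='soft_l1')
print(r.x); print((proj('w2',w(r.x,X))-uv).round(1))
B=frame(r.x[3]);b=r.x[:3]
P=cloud('w2'); im=load('w2')['image'].astype(int)
m=np.zeros((384,512),bool); m[70:155,190:310]=1; m&=(im[...,1]-im[...,0]>18)
L=(P[m]-b)@B; print('green z in bay (expect 14)',np.percentile(L[:,2],[10,50,90]), np.polyfit(L[:,0],L[:,2],1),np.polyfit(L[:,1],L[:,2],1))
m[:]=0; m[170:225,222:285]=1; L=(P[m]-b)@B; print('floor',np.percentile(L[:,2],[10,50,90]))
# knob: skirt centre at z=21 ; pixel
d=load('w2')
def ray(u,v,z):
    o=d['c2w'][:3,3]; k=d['c2w'][:3,:3]@np.array([(u-d['cx'])/d['f'],(v-d['cy'])/d['f'],1]); 
    o=(o-b)@B;k=k@B; return o+k*(z-o[2])/k[2]
f=lambda u,v,z:ray(140+u/4-.4,55+v/4-.4,z).round(1)
print('skirt edges L,R,T,B',f(379,235,21),f(517,230,21),f(447,160,21),f(447,305,21))
print('pointer',f(442,239,47),f(382,264,47)); 
for q in [(400,330),(370,307),(349,276),(341,238),(345,200),(361,165),(389,139)]: print(f(*q,14))
q=[f(*q,14)[:2] for q in [(400,330),(370,307),(349,276),(341,238),(345,200),(361,165),(389,139)]]; q=np.array(q)
s=least_squares(lambda c:np.hypot(*(q-c[:2]).T)-c[2],[0,-100,35]);print('dots circle',s.x, np.degrees(np.arctan2(q[:,1]-s.x[1],q[:,0]-s.x[0])).round())
np.savez('bay.npz',b=b,B=B)
E
```

```text
[533.15399451 117.6452207   92.11606068  79.64569584  30.00670303]
[[-0.3  0.4]
 [ 0.3 -0.1]
 [ 0.6 -0.3]
 [ 0.2  0.6]
 [ 0.2 -0.3]
 [-0.   0.1]
 [-0.3  0.3]
 [-0.9 -0.8]]
green z in bay (expect 14) [15.78934247 16.84429447 17.96599107] [-6.15385818e-03  1.82710544e+01] [-6.60441114e-03  1.74659401e+01]
floor [1.42491446 2.53122065 3.72814432]
skirt edges L,R,T,B [  18.3 -121.4   21. ] [ -28.  -121.3   21. ] [  -5.4 -144.4   21. ] [ -3.6 -97.5  21. ]
pointer [  -3.1 -119.9   47. ] [  16.1 -113.    47. ]
[ 13.3 -89.   14. ]
[ 23.3 -97.2  14. ]
[  29.9 -108.    14. ]
[  31.8 -120.7   14. ]
[  29.7 -133.1   14. ]
[  23.6 -144.1   14. ]
[  13.8 -152.    14. ]
dots circle [  -4.23517686 -120.66747656   36.21435921] [ 61.  40.  20.  -0. -20. -40. -60.]
```

```bash
python3 - <<'E'
from h import *
P=cloud('w1'); print('mat z w1',np.percentile(P[90:110,280:330,2],[10,50,90]),np.percentile(P[200:240,150:330,2],[10,50,90]))
P=cloud('w2'); print('mat z w2',np.percentile(P[100:160,390:480,2],[10,50,90]), np.percentile(P[200:240,390:420,2],[10,50,90]))
P=cloud('top0'); print('top mat',np.percentile(P[250:270,300:400,2],[10,50,90]))
z=np.load('bay.npz');B,b=z['B'],z['b']
# joint fit using top0 & scene0: reprojection of bay pts in top
X=np.array([(58,-52,13),(58,52,13),(-68,-54,14),(-68,54,14),(-62,0,14.5),(-4.3,-121,47)])@B.T+b
print((proj('top0',X)-[165,125])*6); print((proj('scene0',X)-[240,115])*6)
C=np.array([481.8,-332.5,1.2094])
E
```

```text
mat z w1 [-1.16328128 -0.10219948  0.9749804 ] [-1.2693186  -0.23093029  0.78028906]
mat z w2 [-1.11695042  0.07088806  1.24030108] [-1.1247124   0.03753255  1.13801579]
top mat [-3.22078047  1.80483579  6.71065868]
[[228.62383865 304.28745687]
 [189.75255457 486.57352547]
 [427.13111068 351.12997645]
 [389.44640878 533.41064802]
 [399.62271268 439.89661176]
 [378.22924493 209.64422129]]
[[415.39610826 272.54512762]
 [271.06775812 185.81557283]
 [270.67681175 461.72405276]
 [125.17372047 363.93244005]
 [203.16015446 402.67370808]
 [425.26237866 402.02987912]]
```

```bash
python3 - <<'E'
from h import *
z=np.load('bay.npz');B,b=z['B'],z['b']
uv=np.array([(282,437),(301,706),(630,422),(630,698),(240,436),(266,712),(617,526),(619,608)])/4+[140,55]-[.4,.4]
X=np.array([(58,-52,13),(58,52,13),(-68,-54,14),(-68,54,14),(72,-54,14),(72,54,14),(-62,-15,14.5),(-62,15,14.5)],float)
w=lambda p,X:X@frame(p[3],30).T+p[:3]
P=cloud('w2'); im=load('w2')['image'].astype(int)
m=np.zeros((384,512),bool); m[70:155,190:310]=1; m&=(im[...,1]-im[...,0]>18); g=P[m]
def f(p):
    L=(g-p[:3])@frame(p[3],30); return np.r_[(proj('w2',w(p,X))-uv).ravel(),(np.median(L[:,2])-14)*3]
r=least_squares(f,[533,117,92,79]); print(r.x,r.fun.round(1))
B=frame(r.x[3]);b=r.x[:3]; np.savez('bay.npz',b=b,B=B)
d=load('w2'); o=(d['c2w'][:3,3]-b)@B
def ray(u,v,z):
    k=d['c2w'][:3,:3]@np.array([(140+u/4-.4-d['cx'])/d['f'],(55+v/4-.4-d['cy'])/d['f'],1])@B; return o+k*(z-o[2])/k[2]
q=np.array([ray(*q,14)[:2] for q in [(400,330),(370,307),(349,276),(341,238),(345,200),(361,165),(389,139)]])
s=least_squares(lambda c:np.hypot(*(q-c[:2]).T)-c[2],[0,-100,35]);print('dots circle',s.x)
k=np.array([s.x[0],s.x[1],0])
a=np.radians(290); yd=B@np.array([np.cos(a),np.sin(a),0])
go(toolR(B,yd,-B[:,2]),b+B@(k+[0,0,14+100]))
E
```

```text
[533.66962751 116.10343749  94.42456901  79.56004904] [-0.5  0.1  0.   0.1  1.  -0.4  0.5  0.9 -0.  -0.5 -0.4  0.3 -0.   0.4
 -0.6 -0.6  0.1]
dots circle [  -4.02101777 -119.96800356   35.96299046]
row: 60.5 -5.4 129.4 1.41 -0.87 -112.14 | rows>= 11.0
```

```bash
python3 -m jog '60 -5 129 0 0 -84 1;60 -5 129 0 0 -84 1;60 -5 129 0 0 -84 1;60 -5 129 0 0 -84 1;60 -5 129 0 0 -84 1;60 -5 129 0 0 -84 1;60 -5 129 0 0 -84 1;60 -5 129 0 0 -84 0.2'; cat >> h.py <<'E'
_z=np.load('bay.npz');B,b=_z['B'],_z['b']; K=np.array([-4.0,-120.0,0])
def gob(ang,p,tiltdeg=0):
    """tool y at angle ang (deg) in bay plane, tool z=-bay z, TCP at bay point p"""
    a=np.radians(ang); go(toolR(B,B@np.array([np.cos(a),np.sin(a),0]),-B[:,2]),b+B@np.array(p,float))
def st():
    s=ctrl.read_state(); T=rot(s); y=T[:,1]@B; print('t',round(s['clock'],2),'TCP bay',((s['eef_pos']-b)@B).round(1),'yang',np.degrees(np.arctan2(y[1],y[0])).round(1),'F bay',(s['force']@B).round(1),'M',(s['torque']@B).round(2),'w',round(s['width'],1),'q7',s['qpos'][6].round(2))
E
python3 -c "
from h import *
st(); gob(290,K+[0,0,114])"
```

```text
clock: 3.05
eef_pos: [640.3, 32.6, 190.5]
tool_rot: [-3.086, -0.519, 1.227]
force: [-0.1, 0.2, -0.8]
width: 70.1
t 3.05 TCP bay [  -6.4 -120.   114.6] yang -98.0 F bay [-0.2  0.2 -0.8] M [0.03 0.49 0.03] w 70.1 q7 0.04
row: 2.4 -0.3 0.6 1.43 0.29 -28.01 | rows>= 3.0
```

```bash
python3 -m jog '2.4 0 0 1.4 0.3 -28 0.2;2.4 0 0 1.4 0.3 -28 0.2;2.4 0 0 1.4 0.3 -28 0.2;2.4 0 0 1.4 0.3 -28 0.2'; python3 -c "
from h import *
snap('wrist','w3'); st(); gob(290,K+[0,0,24])"
```

```text
clock: 3.55
eef_pos: [641.1, 35.3, 191.8]
tool_rot: [2.949, -0.491, 1.78]
force: [0.0, -0.6, 0.1]
width: 51.3
t 3.6 TCP bay [  -2.6 -120.1  114.1] yang -70.4 F bay [-0.4 -0.1 -0.5] M [ 0.01  0.55 -0.02] w 51.3 q7 0.41
row: -1.5 -0.6 90.1 0.02 -0.08 -0.37 | rows>= 2.0
```

View pics/w3.png

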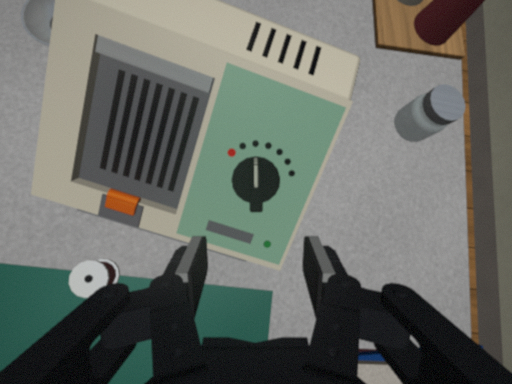

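w3 shows the knob centred at (256,180) between the fingers, pointer straight up (256,165) along the tool's x, at the second black dot.

```bash
python3 -c "
from h import *
crop('w3',65,25,305,225,3.3,'c_w3')"
```

```text
(no output)
```

View pics/c_w3.png

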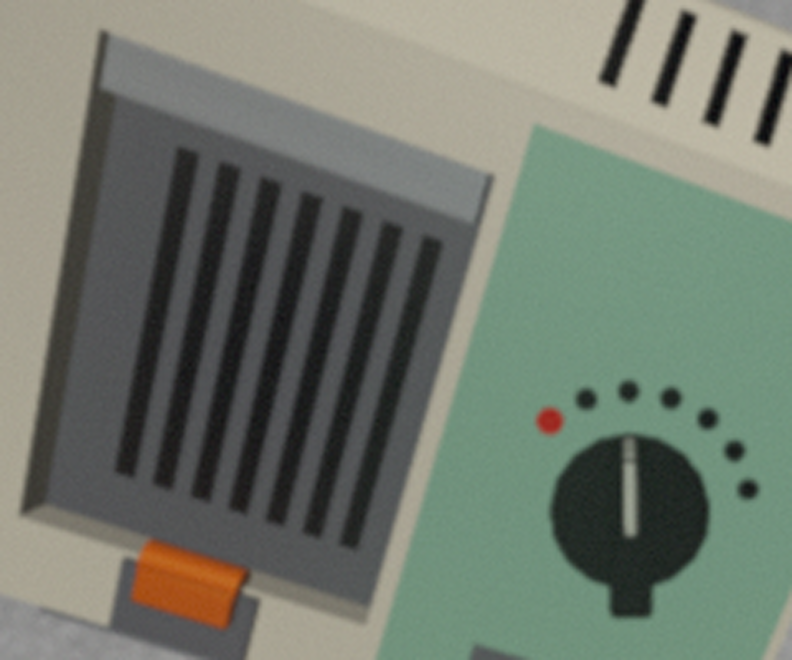

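```bash
python3 - <<'E'
from h import *
X2=np.array([(58,-52,13),(58,52,13),(-68,-54,14),(-68,54,14),(72,-54,14),(72,54,14)],float)
u2=np.array([(282,437),(301,706),(630,422),(630,698),(240,436),(266,712)])/4+[140,55]-.4
u3=np.array([(474,224),(105,90),(366,622),(24,515),(492,177),(103,33)])/3.3+[65,25]-.35
d2=np.array([(400,330),(370,307),(349,276),(341,238),(345,200),(361,165),(389,139)])/4+[140,55]-.4
d3=np.array([(550,421),(586,399),(628,391),(670,398),(708,419),(734,451),(748,490)])/3.3+[65,25]-.35
an=np.radians(60-20*np.arange(7)); 
P=cloud('w2'); im=load('w2')['image'].astype(int)
m=np.zeros((384,512),bool); m[70:155,190:310]=1; m&=(im[...,1]-im[...,0]>18); g2=P[m]
P=cloud('w3'); im=load('w3')['image'].astype(int)
m=np.zeros((384,512),bool); m[60:240,180:340]=1; m&=(im[...,1]-im[...,0]>18); g3=P[m]
def f(p,parts=False):
    F=frame(p[3],30); D=np.c_[p[4]+p[6]*np.cos(an),p[5]+p[6]*np.sin(an),14+0*an]
    w=lambda X:X@F.T+p[:3]
    o=[(proj('w2',w(X2))-u2).ravel(),(proj('w3',w(X2))-u3).ravel(),(proj('w2',w(D))-d2).ravel(),(proj('w3',w(D))-d3).ravel(),[np.median((g2-p[:3])@F[:,2])-14,np.median((g3-p[:3])@F[:,2])-14]]
    return o if parts else np.concatenate(o)
r=least_squares(f,[533.7,116.1,94.4,79.6,-4,-120,36],loss='soft_l1'); print(r.x.round(2)); 
for o in f(r.x,1): print(np.round(o,1))
np.savez('bay.npz',b=r.x[:3],B=frame(r.x[3]))
E
```

```text
[ 533.91  117.25   93.68   79.79   -5.12 -119.98   36.33]
[-0.9  0.1 -0.2 -0.1  0.3 -0.8  0.1  0.4 -0.5 -0.6 -0.5  0.2]
[ 0.2  0.6 -0.8 -0.1 -0.2  1.1 -1.1  0.3  1.2  0.2 -0.2 -0.6]
[-0.5 -0.1 -0.2 -0.1 -0.  -0.2 -0.2 -0.  -0.2 -0.1 -0.1 -0.  -0.2 -0.2]
[-0.3  0.  -0.1  0.1 -0.   0.1  0.1  0.2 -0.2  0.2 -0.   0.2 -0.2  0. ]
[1.5 1.6]
```

```bash
sed -i 's/K=np.array.*/K=np.array([-5.0,-120.0,0])/' h.py; python3 -c "
from h import *
st(); gob(290,K+[0,0,26])"
```

```text
t 3.6 TCP bay [  -3.6 -119.8  115.6] yang -70.6 F bay [-0.4 -0.1 -0.5] M [ 0.02  0.55 -0.02] w 51.3 q7 0.41
row: -1.4 -0.5 89.6 0.13 -0.04 -0.58 | rows>= 2.0
```

```bash
python3 -m jog '-1.4 -0.5 45 0 0 -0.6 0.2;-1.4 -0.5 70 0 0 -0.6 0.2;-1.4 -0.5 89 0 0 -0.6 0.2;-1.4 -0.5 89 0 0 -0.6 -0.3;-1.4 -0.5 89 0 0 -0.6 -1;-1.4 -0.5 89 0 0 -0.6 -1;-1.4 -0.5 89 0 0 -0.6 -1;-1.4 -0.5 89 0 0 -0.6 -1'; python3 -c "
from h import *
st()"
```

```text
clock: 4.6
eef_pos: [649.1, 82.0, 115.9]
tool_rot: [2.941, -0.49, 1.798]
force: [-0.8, 0.3, 0.2]
width: 0.3
t 4.6 TCP bay [  -1.3 -119.6   26.3] yang -69.6 F bay [0.2 0.8 0.1] M [-0.04  0.5  -0.02] w 0.3 q7 0.41
```

```bash
python3 -c "
from h import *
snap('wrist','w4'); snap('scene','s4'); crop('s4',240,115,370,235,6,'c_s4')"
```

```text
(no output)
```

View pics/w4.png

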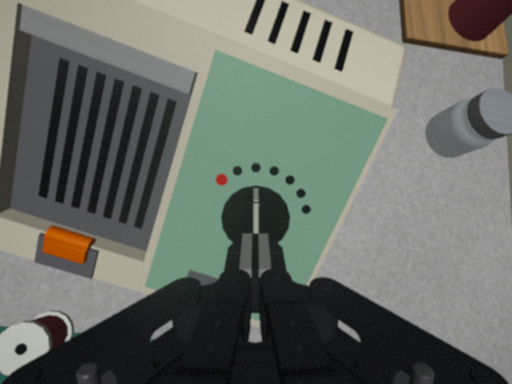

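View pics/c_s4.png

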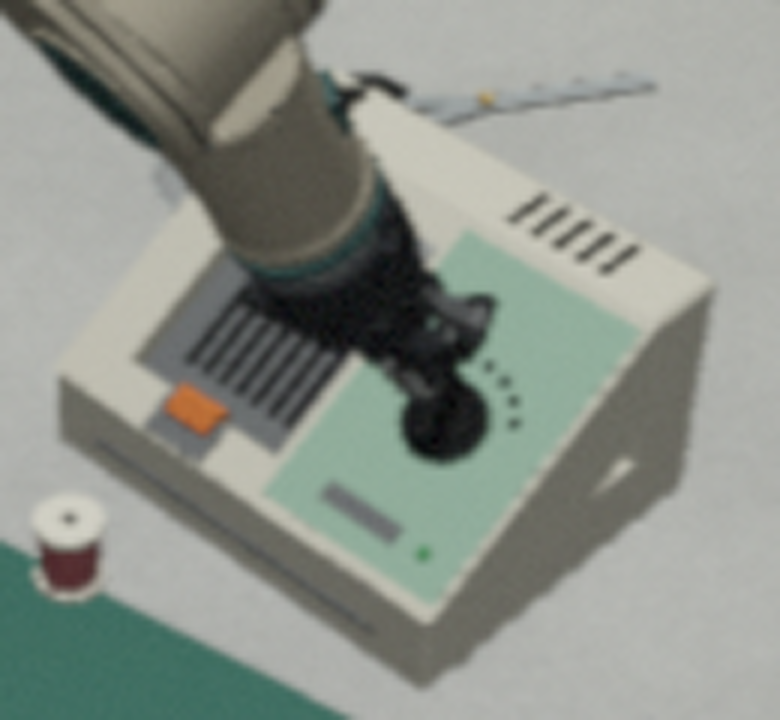

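```bash
python3 -c "
from h import *
d=load('w4'); print(d['cx'],d['cy'],d['f'])
s=ctrl.read_state()
for u,v in [(248,238),(262,238),(249,250),(263,250),(246,265),(266,265),(256,200),(235,215),(275,215),(256,150),(200,220)]:
    p=px('w4',u,v); print(u,v,d['z'][v,u].round(1),'tool',(rot(s).T@(p-s['eef_pos'])).round(1),'bay',((p-b)@B).round(1))
crop('w4',190,140,320,300,5,'c_w4')
"
```

```text
254.76656377538302 191.90128331858395 292.2326562748059
248 238 146.8 tool [  9.9  -4.3 -48.7] bay [   6.4 -111.9   74.8]
262 238 147.5 tool [  9.6   2.8 -48.1] bay [   8.6 -118.6   74.2]
249 250 135.3 tool [  9.8  -3.5 -60.8] bay [   6.6 -112.6   86.9]
263 250 134.7 tool [ 10.1   2.9 -61.3] bay [   9.  -118.6   87.4]
246 265 122.6 tool [ 10.1  -4.5 -74.1] bay [   6.4 -111.5  100.1]
266 265 121.9 tool [ 10.5   3.8 -74.7] bay [   9.7 -119.2  100.8]
256 200 170.1 tool [ 20.4  -0.1 -20.9] bay [  17.7 -112.1   47. ]
235 215 199.9 tool [  0.8 -14.4   4.1] bay [  -5.5 -105.7   22. ]
275 215 200.1 tool [ 0.7 13.   4.3] bay [   3.9 -131.3   21.8]
256 150 192.3 tool [44.4 -0.1 10.1] bay [  40.3 -103.9   16.1]
200 220 208.0 tool [ -5.7 -39.8  10.6] bay [-20.5 -84.1  15.4]
```

View pics/c_w4.png

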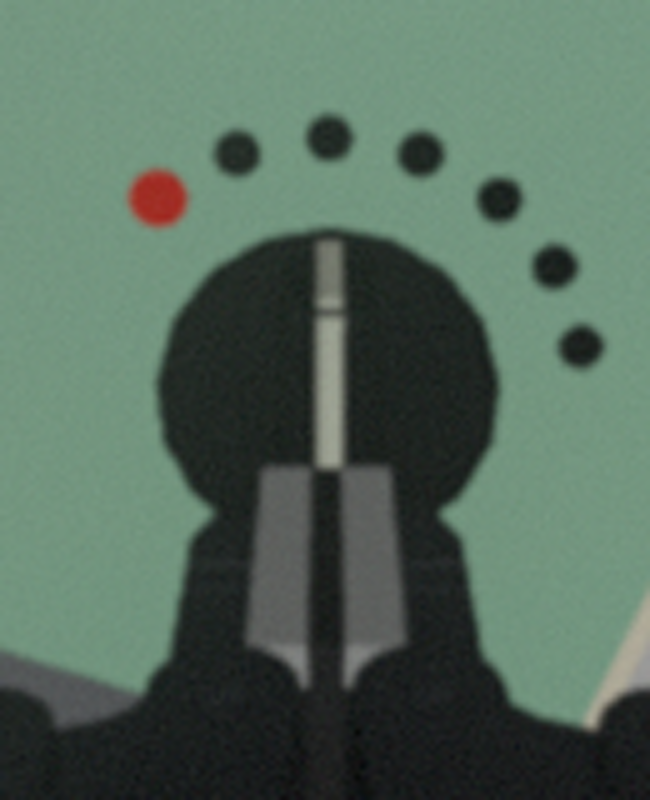

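```bash
python3 - <<'E'
from h import *
import json
for fn in ['w3','w4','w2']:
    d=load(fn); im=ctrl  # tool coords from cam via hand_eye
    z=d['z']; v,u=np.mgrid[:384,:512]
    if fn=='w3': H=ctrl.get_image('wrist')['hand_eye']
    P=np.stack([(u-d['cx'])/d['f']*z,(v-d['cy'])/d['f']*z,z,np.ones_like(z)],-1)@H.T
    m=(z>0)&(z<165)&(abs(P[...,1])<62)
    q=P[m]; o=np.argsort(-q[:,2])[:2000:200]; print(fn); print(np.c_[q[o,:3].round(0),u[m][o],v[m][o]])
s=ctrl.read_state(); print(s['width'])
E
```

```text
w3
[[  5.  25. -41. 303. 241.]
 [ -5. -27. -48. 205. 264.]
 [ -2.  24. -51. 305. 262.]
 [ -1. -27. -54. 203. 262.]
 [ 10. -33. -56. 188. 245.]
 [ 10.  31. -58. 323. 248.]
 [ 10.  30. -61. 321. 250.]
 [  6.  37. -63. 337. 260.]
 [  6.  34. -65. 332. 262.]
 [ 10.  25. -67. 313. 257.]]
w4
[[  9.  -5. -41. 248. 233.]
 [  7.   6. -48. 269. 244.]
 [  6. -11. -52. 235. 249.]
 [ 10.  -1. -56. 255. 245.]
 [ 10.   3. -59. 264. 249.]
 [ 10.   2. -63. 261. 252.]
 [  6. -10. -66. 235. 263.]
 [  6.   8. -69. 275. 266.]
 [ 10.   5. -73. 270. 264.]
 [ -8.  -0. -76. 257. 304.]]
w2
[[ -5.  42. -52. 339. 267.]
 [ -5. -44. -56. 168. 272.]
 [ 11.  47. -58. 358. 246.]
 [ -9. -44. -60. 166. 284.]
 [ 10.  43. -62. 351. 251.]
 [-10. -44. -64. 164. 291.]
 [ -7. -44. -66. 162. 287.]
 [ -3. -44. -67. 161. 282.]
 [  2.  41. -69. 350. 276.]
 [  5.  41. -70. 352. 271.]]
0.2549744030734722
```

By the wrist depth, the finger tips end about 41 mm short of the stated TCP, and the knob top is still 20 mm ahead of them. That explains the empty closure: nothing was touched (force ≈ 0). I'll open and advance in checked steps.

```bash
python3 -m jog '-3 0 0 0 0 0 0.2;-3 0 0 0 0 0 0.2;-3 0 0 0 0 0 0.2;-3 0 10 0 0 0 0.2;-3 0 20 0 0 0 0.2;-3 0 30 0 0 0 0.2;-3 0 36 0 0 0 0.2;-3 0 36 0 0 0 0.2'; python3 -c "
from h import *
st(); snap('wrist','w5')"
```

```text
clock: 5.75
eef_pos: [652.2, 98.0, 82.4]
tool_rot: [2.942, -0.491, 1.799]
force: [-0.6, 0.3, -0.7]
width: 51.4
t 5.75 TCP bay [  -3.9 -119.9  -10.8] yang -69.6 F bay [-0.2  0.6 -0.7] M [-0.03  0.58 -0.04] w 51.4 q7 0.41
```

View pics/w5.png

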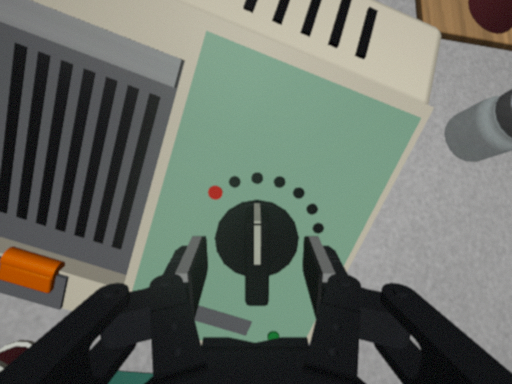

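```bash
python3 -m jog '-1 0 4 0 0 0 0.2;-1 0 4 0 0 0 -0.4;-1 0 4 0 0 0 -1;-1 0 4 0 0 0 -1;-1 0 4 0 0 0 -1;-1 0 4 0 0 0 -1'; python3 -c "
from h import *
st(); snap('wrist','w6')"
```

```text
clock: 6.55
eef_pos: [653.8, 98.5, 79.4]
tool_rot: [2.94, -0.49, 1.798]
force: [0.5, -0.3, 3.1]
width: 10.8
t 6.55 TCP bay [  -4.8 -121.3  -13.7] yang -69.6 F bay [ 1.4 -0.5  2.8] M [-0.12  0.41 -0.08] w 10.8 q7 0.41
```

View pics/w6.png

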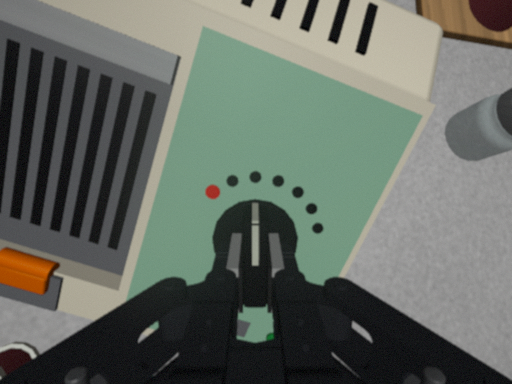

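```bash
python3 -m jog '0 0 0 0 0 -10 -1;0 0 0 0 0 -20 -1;0 0 0 0 0 -30 -1;0 0 0 0 0 -40 -1;0 0 0 0 0 -42 -1;0 0 0 0 0 -42 -1'; python3 -c "
from h import *
st(); snap('wrist','w7')"
```

```text
clock: 7.35
eef_pos: [655.1, 99.0, 79.9]
tool_rot: [2.664, -0.235, 2.533]
force: [5.3, 2.2, 3.8]
width: 11.0
t 7.35 TCP bay [  -3.8 -122.5  -13.7] yang -27.9 F bay [ 4.6 -4.8  1.7] M [-0.9  -0.22 -1.06] w 11.0 q7 0.91
```

View pics/w7.png

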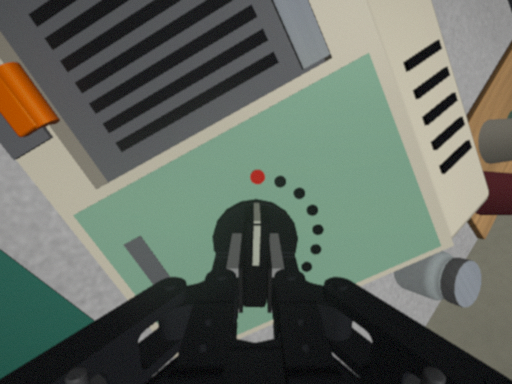

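Pointer now aims at the red dot (257,177) and the stop torque (~1 N m) is felt: selector is off. Release and retreat.

```bash
python3 -m jog '0 0 0 0 0 2.2 -1;0 0 0 0 0 2.2 0.3;0 0 0 0 0 2.2 0.3;0 0 0 0 0 2.2 0.3;0 0 -40 0 0 2.2 0.3;0 0 -100 0 0 2.2 0.3;0 0 -150 0 0 2.2 1;0 0 -150 0 0 2.2 1'; python3 -c "
from h import *
st(); snap('wrist','w8');s=ctrl.read_state();print(s['qpos'])
h=np.array([np.cos(1.2094),np.sin(1.2094),0])
go(toolR(B,-h,np.array([0,0,-1.])),[481.8,-332.5,150])"
```

```text
clock: 8.4
eef_pos: [642.1, 21.5, 211.8]
tool_rot: [2.673, -0.246, 2.499]
force: [0.1, 0.2, -1.2]
width: 85.2
t 8.4 TCP bay [  -6.  -123.4  139.8] yang -29.9 F bay [-0.4 -0.1 -1.2] M [-0.02  0.57 -0.05] w 85.2 q7 0.93
[ 0.68439444  0.7497044  -0.80136271  1.60586859 -0.01181429  0.88695752
  0.93456165]
row: -97.4 -355.7 -138.3 -14.37 -39.94 155.58 | rows>= 16.0
```

View pics/w8.png

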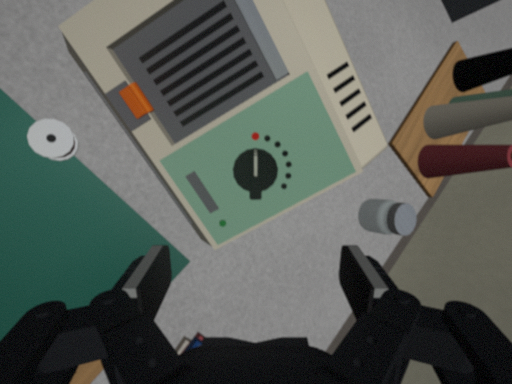

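w8 confirms the pointer (255,160) at the red dot (255,136). Now to the cassette.

```bash
python3 -m jog '-97 -356 -138 -14.4 -40 155.6 1;-97 -356 -138 -14.4 -40 155.6 1;-97 -356 -138 -14.4 -40 155.6 1;-97 -356 -138 -14.4 -40 155.6 1;-97 -356 -138 -14.4 -40 155.6 1;-97 -356 -138 -14.4 -40 155.6 1;-97 -356 -138 -14.4 -40 155.6 1;-97 -356 -138 -14.4 -40 155.6 1'; python3 -c "
from h import *
st();s=ctrl.read_state();print(s['qpos'],s['tool_rot'])
h=np.array([np.cos(1.2094),np.sin(1.2094),0])
go(toolR(B,-h,np.array([0,0,-1.])),[481.8,-332.5,110])"
```

```text
clock: 9.45
eef_pos: [478.8, -332.2, 146.2]
tool_rot: [3.052, -0.307, 0.924]
force: [0.5, 1.2, -0.4]
width: 85.3
t 9.45 TCP bay [-365.3  -25.4  271.5] yang -112.8 F bay [ 0.9 -0.3 -0.9] M [ 0.14  0.21 -0.15] w 85.3 q7 0.24
[ 0.96426056  0.59144504 -0.30136228  1.84541293 -0.23593014  0.66939586
  0.23810258] [ 3.05245004 -0.30726446  0.9238992 ]
row: -9.5 -0.6 35.0 -6.94 -18.32 72.19 | rows>= 7.0
```

```bash
python3 -m jog '-9.5 -0.6 35 -6.9 -18.3 72.2 1;-9.5 -0.6 35 -6.9 -18.3 72.2 1;-9.5 -0.6 35 -6.9 -18.3 72.2 1;-9.5 -0.6 35 -6.9 -18.3 72.2 1;-9.5 -0.6 35 -6.9 -18.3 72.2 1;-9.5 -0.6 35 -6.9 -18.3 72.2 1;-9.5 -0.6 35 -6.9 -18.3 72.2 1;-9.5 -0.6 35 -6.9 -18.3 72.2 0.2'; python3 -c "
from h import *
st();s=ctrl.read_state();print(s['qpos'],s['tool_rot'])
snap('wrist','w9'); crop('w9',150,130,370,330,3.5,'c_w9')"
```

```text
clock: 10.45
eef_pos: [485.0, -329.2, 110.7]
tool_rot: [-3.141, -0.003, -0.346]
force: [0.1, -0.0, -0.5]
width: 69.7
t 10.45 TCP bay [-379.6  -31.   238.7] yang 168.9 F bay [-0.3 -0.1 -0.4] M [-0.01  0.02 -0.01] w 69.7 q7 -1.05
[ 0.31335681  0.66567988  0.37591152  1.79051616 -0.34156654  0.74735852
 -1.04819781] [-3.14128906e+00 -2.55880873e-03 -3.46260454e-01]
```

View pics/w9.png

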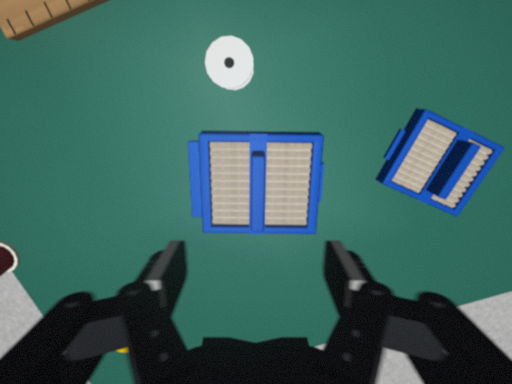

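View pics/c_w9.png

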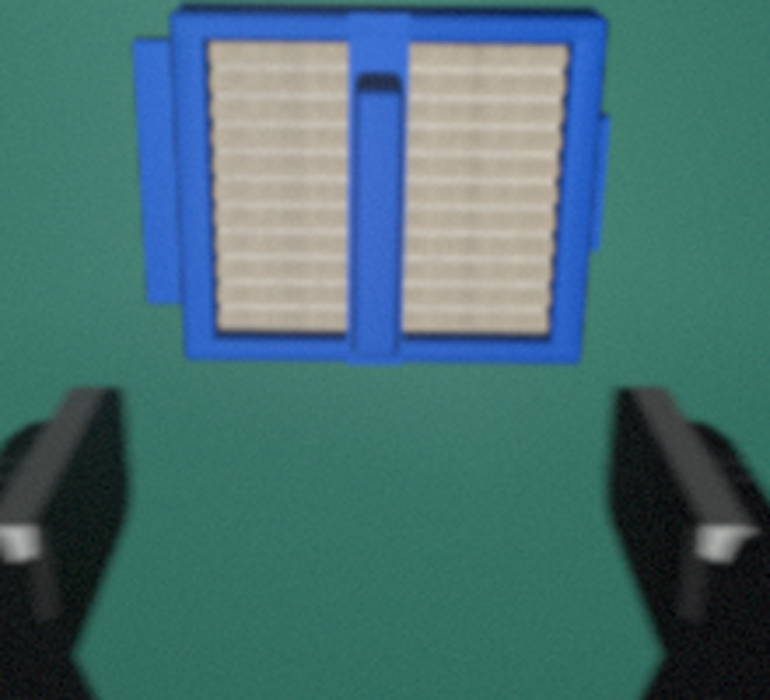

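```bash
python3 - <<'E'
from h import *
uv=np.array([(172,8),(606,18),(580,362),(187,358),(135,38),(148,304),(608,117),(599,250)])/3.5+[150,130]-.4
X=np.array([(55,-50,24),(-60,-50,24),(-60,50,24),(55,50,24),(69,-40,5),(69,40,5),(-66,-20,8),(-66,20,8)],float)
def w(p):
    c,s=np.cos(p[2]),np.sin(p[2]); return np.c_[c*X[:,0]-s*X[:,1]+p[0],s*X[:,0]+c*X[:,1]+p[1],X[:,2]]
r=least_squares(lambda p:(proj('w9',w(p))-uv).ravel(),[483,-330,np.radians(69)],loss='soft_l1')
print(r.x,np.degrees(r.x[2])); print((proj('w9',w(r.x))-uv).round(1))
y=r.x[2]; h=np.array([np.cos(y),np.sin(y),0]); go(toolR(B,-h,np.array([0,0,-1.])),[r.x[0],r.x[1],0])
# rib top direct: 
for u,v in [(378,100),(378,200),(378,300)]: print(px('w9',150+u/3.5,130+v/3.5).round(1))
E
```

```text
[ 482.10821949 -332.07276924    1.20994331] 69.32464495763531
[[-1.3  0. ]
 [ 2.1 -0.9]
 [ 0.9  1.5]
 [-1.2  1.1]
 [-1.  -0.4]
 [-0.6 -0.1]
 [ 1.3 -0.1]
 [ 0.4  0.2]]
row: -1.4 2.8 110.9 -0.03 -0.16 0.83 | rows>= 2.0
[ 511.7 -342.9   49.9]
[ 488.  -334.4   49.2]
[ 463.6 -325.7   50.8]
```

```bash
python3 -m jog '-1.4 2.8 50 0 -0.2 0.8 0.1;-1.4 2.8 90 0 -0.2 0.8 0.1;-1.4 2.8 110 0 -0.2 0.8 0.1;-1.4 2.8 122 0 -0.2 0.8 0.1;-1.4 2.8 122 0 -0.2 0.8 0.1;-1.4 2.8 122 0 -0.2 0.8 0.1'; python3 -c "
from h import *
st();s=ctrl.read_state();print(s['force'],s['eef_pos'])
snap('wrist','w10')"
```

```text
clock: 11.25
eef_pos: [483.1, -334.4, -8.7]
tool_rot: [-3.141, -0.003, -0.366]
force: [0.7, -0.8, 0.6]
width: 47.1
t 11.25 TCP bay [-443.9  -30.1  138. ] yang 167.6 F bay [-0.3 -0.8  0.8] M [-0.01 -0.02  0.05] w 47.1 q7 -0.98
[ 0.67961696 -0.76525313  0.57651773] [ 483.1412363  -334.37242059   -8.7265814 ]
```

View pics/w10.png

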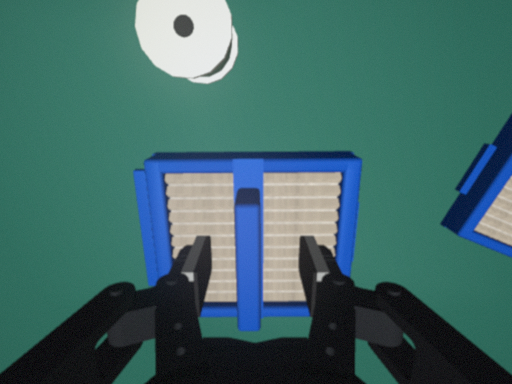

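```bash
python3 -m jog '0 -2.6 4 0 0 0.1 0.1;0 -2.6 4 0 0 0.1 -0.3;0 -2.6 4 0 0 0.1 -1;0 -2.6 4 0 0 0.1 -1;0 -2.6 4 0 0 0.1 -1;0 -2.6 4 0 0 0.1 -1'; python3 -c "
from h import *
st();s=ctrl.read_state();print(s['force'],s['eef_pos'])
snap('wrist','w11')"
```

```text
clock: 12.05
eef_pos: [483.9, -331.5, -13.3]
tool_rot: [-3.141, -0.002, -0.368]
force: [-0.2, 1.5, 4.1]
width: 11.0
t 12.05 TCP bay [-443.6  -30.3  132.6] yang 167.5 F bay [3.3 0.5 2.9] M [ 0.09 -0.11 -0.05] w 11.0 q7 -0.99
[-0.23317801  1.48622948  4.12109225] [ 483.9411896  -331.48083346  -13.34060036]
```

View pics/w11.png

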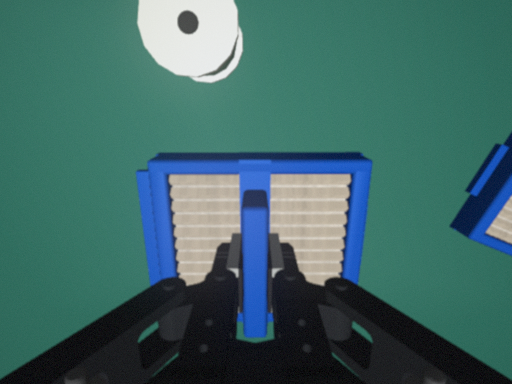

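```bash
python3 -m jog '0 0 -20 0 0 0 -1;0 0 -60 0 0 0 -1;0 0 -120 0 0 0 -1;0 0 -180 0 0 0 -1;0 0 -220 0 0 0 -1;0 0 -220 0 0 0 -1'; python3 -c "
from h import *
st();s=ctrl.read_state();print(s['force'],s['eef_pos'])
snap('wrist','w12');crop('w12',100,130,400,350,2.6,'c_w12')"
```

```text
clock: 12.85
eef_pos: [484.7, -332.7, 209.2]
tool_rot: [3.141, -0.008, -0.368]
force: [1.0, -0.0, -3.5]
width: 11.2
t 12.85 TCP bay [-333.3  -31.3  325.9] yang 167.5 F bay [-1.6 -1.  -3.1] M [-0.05 -0.03 -0.01] w 11.2 q7 -1.11
[ 0.97202541 -0.042628   -3.51276104] [ 484.70561586 -332.74541953  209.21560338]
```

View pics/c_w12.png

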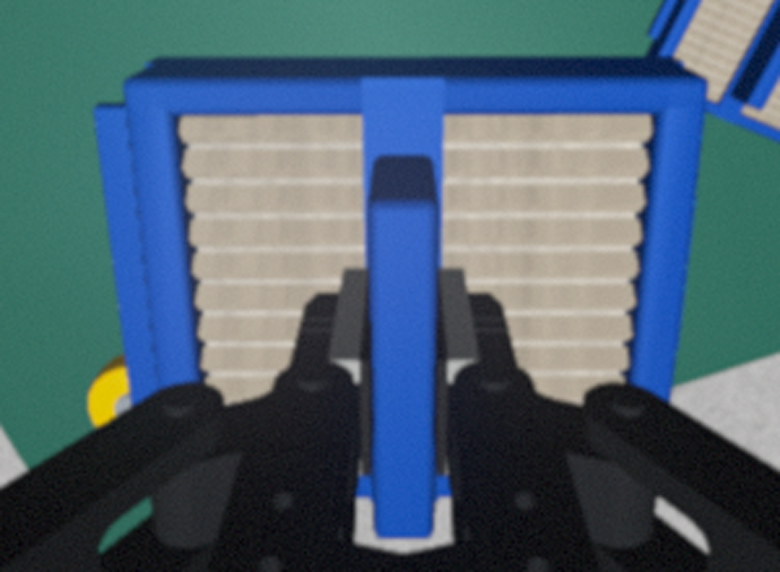

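```bash
python3 - <<'E'
from h import *
uv=np.array([(128,81),(705,82),(371,200),(437,200),(374,537),(434,537),(96,104),(678,58),(152,58)])/2.6+[100,130]-.3
X=np.array([(55,-50,24),(-60,-50,24),(6,-35,52),(-6,-35,52),(6,35,52),(-6,35,52),(69,-40,5),(-60,-50,0),(55,-50,0)],float)
d=load('w12'); H=ctrl.get_image('wrist')['hand_eye']; Hi=np.linalg.inv(H)
A=np.array([[0,-1,0],[-1,0,0],[0,0,-1.]]) # cas->tool : cx->-ty, cy->-tx, cz->-tz
def w(p): return X@(A@R.from_rotvec(np.radians(p[3:])).as_matrix()).T+p[:3]
def pr(p):
    q=(np.c_[w(p),np.ones(len(X))]@Hi.T); return np.c_[d['f']*q[:,0]/q[:,2]+d['cx'],d['f']*q[:,1]/q[:,2]+d['cy']]
r=least_squares(lambda p:np.r_[(pr(p)-uv).ravel(),p[3:]/2],[-1.5,0,-13.3,0,0,0],loss='soft_l1'); print(r.x.round(2)); print((pr(r.x)-uv).round(1))
E
```

```text
[-2.81  1.04 -9.24  0.09 -0.14 -0.12]
[[-1.3 -0.8]
 [ 1.3 -0.7]
 [-0.8  0.3]
 [ 1.3  0.3]
 [-0.4 -0.2]
 [ 0.1 -0.2]
 [ 0.1  0.8]
 [-4.   0.4]
 [ 3.6  0. ]]
```

```bash
python3 - <<'E'
from h import *
uv=np.array([(128,81),(705,82),(371,200),(437,200),(374,537),(434,537),(96,104)])/2.6+[100,130]-.3
X=np.array([(55,-50,24),(-60,-50,24),(6,-35,52),(-6,-35,52),(6,35,52),(-6,35,52),(69,-40,5)],float)
d=load('w12'); H=ctrl.get_image('wrist')['hand_eye']; Hi=np.linalg.inv(H)
A=np.array([[0,-1,0],[-1,0,0],[0,0,-1.]])
def w(p): return X@(A@R.from_rotvec(np.radians(p[3:])).as_matrix()).T+p[:3]
def pr(p):
    q=(np.c_[w(p),np.ones(len(X))]@Hi.T); return np.c_[d['f']*q[:,0]/q[:,2]+d['cx'],d['f']*q[:,1]/q[:,2]+d['cy']]
r=least_squares(lambda p:np.r_[(pr(p)-uv).ravel(),p[3:]/2],[-1.5,0,-13.3,0,0,0],loss='soft_l1'); print(r.x.round(2)); print((pr(r.x)-uv).round(1))
# depth: rib top & face in tool coords
z=d['z']
def tool(u,v):
    u=u/2.6+100;v=v/2.6+130; Z=np.median(z[int(v)-1:int(v)+2,int(u)-1:int(u)+2]); return (H@[(u-d['cx'])/d['f']*Z,(v-d['cy'])/d['f']*Z,Z,1])[:3].round(1)
for q in [(404,220),(404,300),(404,400),(404,500),(250,95),(600,95),(400,95),(155,200),(670,200),(110,150)]: print(q,tool(*q))
E
```

```text
[-3.5   0.82 -8.66  0.61 -0.4  -0.25]
[[-0.7 -0.4]
 [ 0.2 -0. ]
 [-0.5  0. ]
 [ 1.5  0.1]
 [-0.5 -0.2]
 [-0.  -0.2]
 [ 0.5  1.4]]
(404, 220) [ 29.8   1.2 -63.9]
(404, 300) [ 15.2   1.3 -64.3]
(404, 400) [ -5.    1.3 -63.8]
(404, 500) [-26.7   1.3 -64.1]
(250, 95) [ 44.5 -28.7 -35.6]
(600, 95) [ 44.6  39.5 -35.8]
(400, 95) [ 44.6   0.5 -35.9]
(155, 200) [ 22.8 -49.2 -36. ]
(670, 200) [ 23.   55.2 -36.5]
(110, 150) [ 27.7 -64.7 -17.1]
```

```bash
cat >> h.py <<'E'
A=np.array([[0,-1,0],[-1,0,0],[0,0,-1.]]); CT=np.array([-1.7,1.0,-12.2])
def cas(L,tilt):
    """go: lip edge at bay pt L, tilt deg (foot up)"""
    a=np.radians(tilt); Rc=np.array([[np.cos(a),0,np.sin(a)],[0,1,0],[-np.sin(a),0,np.cos(a)]])
    O=np.array(L,float)-Rc@[69,0,0]; Rt=B@Rc@A.T; go(Rt,b+B@O-Rt@CT)
def cst():
    s=ctrl.read_state(); Rt=rot(s); Rc=B.T@Rt@A; O=B.T@(s['eef_pos']+Rt@CT-b)
    print('t',round(s['clock'],2),'lip',(O+Rc@[69,0,0]).round(1),'foot',(O+Rc@[-66,0,0]).round(1),'tilt',np.degrees(np.arctan2(-Rc[2,0],Rc[0,0])).round(1),'rotvec',R.from_matrix(Rc).as_rotvec(degrees=True).round(1),'F bay',(s['force']@B).round(1),'M',(s['torque']@B).round(2),'w',round(s['width'],1))
E
python3 -c "
from h import *
cst(); cas([45,0,60],10)"
```

```text
t 13.0 lip [-269.6  -39.6  298. ] foot [-384.5  -14.2  364.1] tilt 29.9 rotvec [ -2.8  29.8 -10.6] F bay [-2.2 -0.3 -1.5] M [ 0.04 -0.03  0.03] w 10.9
row: -101.2 -386.5 71.9 19.85 -1.81 -10.75 | rows>= 7.0
```

```bash
python3 -m jog '-101 -386 72 19.9 -1.8 -10.8 -1;-101 -386 72 19.9 -1.8 -10.8 -1;-101 -386 72 19.9 -1.8 -10.8 -1;-101 -386 72 19.9 -1.8 -10.8 -1;-101 -386 72 19.9 -1.8 -10.8 -1;-101 -386 72 19.9 -1.8 -10.8 -1;-101 -386 72 19.9 -1.8 -10.8 -1;-101 -386 72 19.9 -1.8 -10.8 -1'; python3 -c "
from h import *
cst(); cas([45,0,8],10);print(ctrl.read_state()['qpos'])
snap('wrist','w13'); snap('scene','s13'); crop('s13',220,95,370,235,5,'c_s13')"
```

```text
clock: 14.0
eef_pos: [525.5, 68.8, 132.2]
tool_rot: [-2.792, 0.002, -0.172]
force: [1.2, -0.1, -2.5]
width: 10.8
t 14.0 lip [45.8  1.7 58.2] foot [-87.2   1.   81.6] tilt 10.0 rotvec [ 0.2 10.   0.3] F bay [-1.1 -1.2 -2.2] M [-0.01  0.59 -0.03] w 10.8
row: 1.6 -7.9 49.5 -0.00 0.22 0.32 | rows>= 1.0
[-1.13388135e-03  5.50157007e-01  1.01188804e-01  1.99673411e+00
 -6.68196530e-01  6.81065867e-01 -1.11442839e+00]
```

View pics/w13.png

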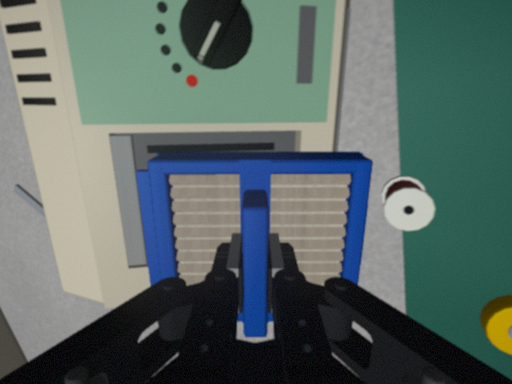

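View pics/c_s13.png

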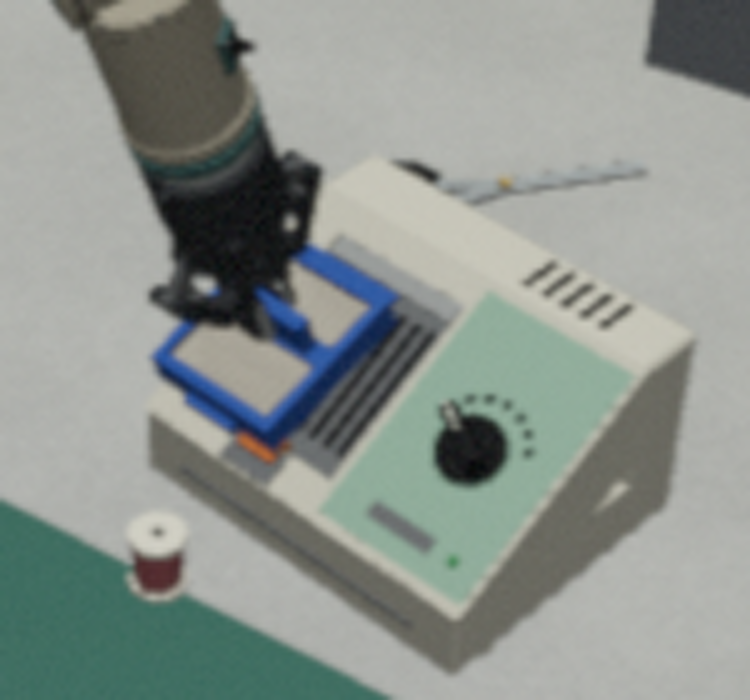

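```bash
python3 - <<'E'
from h import *
X=np.array([(72,-54,14),(58,-52,13),(-68,-54,14),(72,54,14),(58,52,13)])
print(proj('w13',X@B.T+b).round(1)); crop('w13',90,60,350,280,3,'c_w13')
E
```

```text
[[108.4 132.8]
 [130.2 135.2]
 [300.1 130.3]
 [128.  267.4]
 [146.  263.1]]
```

View pics/c_w13.png

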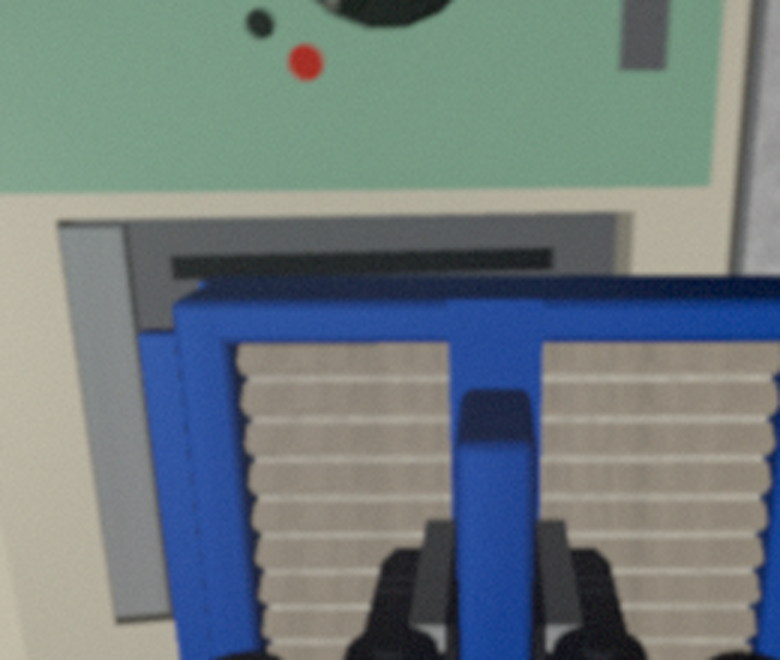

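```bash
python3 -m jog '1.6 -3 20 0 0.2 0.3 -1;1.6 -7.9 40 0 0.2 0.3 -1;1.6 -7.9 49.5 0 0.2 0.3 -1;1.6 -7.9 49.5 0 0.2 0.3 -1'; python3 -c "
from h import *
cst(); cas([49,0,2],10)"
```

```text
clock: 14.6
eef_pos: [533.5, 87.5, 89.8]
tool_rot: [-2.794, -0.004, -0.185]
force: [1.4, -0.1, -2.1]
width: 10.7
t 14.6 lip [41.8 -3.5 11.4] foot [-91.1  -2.7  35. ] tilt 10.1 rotvec [-0.4 10.1 -0.3] F bay [-0.9 -1.4 -1.9] M [-0.02  0.49  0.01] w 10.7
row: -3.3 -8.8 8.1 0.09 -0.33 -0.31 | rows>= 1.0
```

```bash
python3 -m jog '-3.3 -8.8 3 0 -0.3 -0.3 -1;-3.3 -8.8 6 0 -0.3 -0.3 -1;-3.3 -8.8 6 0 -0.3 -0.3 -1'; python3 -c "
from h import *
cst(); cas([49,0,2],10)"
```

```text
clock: 14.98
eef_pos: [532.6, 99.6, 88.1]
tool_rot: [-2.793, -0.002, -0.177]
force: [-0.4, -0.2, -2.1]
width: 11.0
t 14.97 lip [51.   0.   4.1] foot [-81.9  -0.3  27.6] tilt 10.0 rotvec [-0.1 10.   0.1] F bay [-1.2  0.4 -1.7] M [-0.05  0.56  0.03] w 11.0
row: -0.2 1.6 2.4 0.05 -0.09 0.13 | rows>= 1.0
```

```bash
python3 -m jog '0 0 2 0 0 0 -1;0 0.3 3.2 0 0 0 -1;0 0.3 3.2 0 0 0 -1'; python3 -c "
from h import *
cst(); cas([50,0,-0.5],10)"
```

```text
clock: 15.35
eef_pos: [532.7, 100.2, 84.7]
tool_rot: [-2.793, -0.002, -0.177]
force: [0.5, -1.2, -2.2]
width: 10.7
t 15.35 lip [49.8  0.   0.8] foot [-83.1  -0.2  24.4] tilt 10.0 rotvec [-0.1 10.   0.1] F bay [-2.  -0.7 -1.4] M [0.01 0.53 0.03] w 10.7
row: -0.1 -0.4 1.4 0.05 -0.07 0.09 | rows>= 1.0
```

```bash
python3 -m jog '0 0 1.2 0 0 0 -1;0 0 1.2 0 0 0 -1'; python3 -c "
from h import *
cst()"; python3 -m jog '0 0 1.2 0 0 0 -1;0 0 1.2 0 0 0 -1'; python3 -c "
from h import *
cst();snap('wrist','w14'); crop('w14',90,60,350,280,3,'c_w14')"
```

```text
clock: 15.6
eef_pos: [532.9, 100.3, 84.1]
tool_rot: [-2.793, -0.002, -0.177]
force: [-2.0, -1.6, 4.6]
width: 10.8
t 15.6 lip [49.7 -0.2  0.3] foot [-83.2  -0.4  23.8] tilt 10.0 rotvec [-0.1 10.   0.1] F bay [0.6 1.6 5. ] M [ 0.32  0.45 -0.06] w 10.8
clock: 15.85
eef_pos: [533.0, 100.3, 83.9]
tool_rot: [-2.793, -0.003, -0.178]
force: [-5.1, -5.4, 13.7]
width: 10.9
t 15.85 lip [49.6 -0.3  0.1] foot [-83.3  -0.5  23.6] tilt 10.0 rotvec [-0.1 10.   0.1] F bay [ 1.4  4.1 15. ] M [ 0.88  0.31 -0.17] w 10.9
```

View pics/c_w14.png

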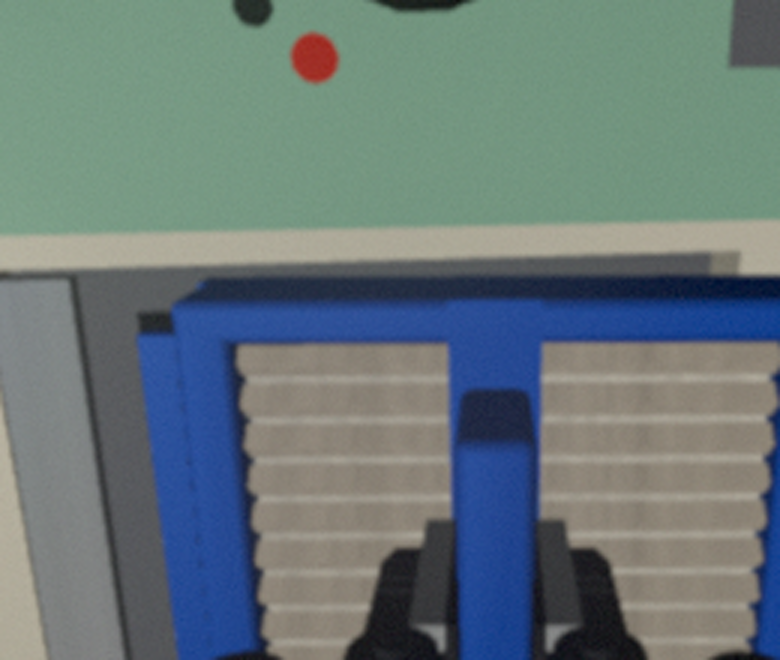

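Lip on the recess floor (force at lip z ≈ 0.2 mm), 8 mm below the rail's edge. Ease off and slide up under the rail.

```bash
python3 -m jog '0 0 -2.2 0 0 0 -1;0 -4 -2.9 0 0 0 -1;0 -8 -3.6 0 0 0 -1;0 -12 -4.3 0 0 0 -1;0 -14 -4.6 0 0 0 -1;0 -14 -4.6 0 0 0 -1'; python3 -c "
from h import *
cst(); cas([68,0,0.5],9.5)"
```

```text
clock: 16.65
eef_pos: [535.0, 113.1, 91.8]
tool_rot: [-2.793, -0.002, -0.176]
force: [0.1, -0.0, -1.2]
width: 10.9
t 16.65 lip [64.7  0.1  0.5] foot [-68.2  -0.2  24. ] tilt 10.0 rotvec [-0.1 10.   0.1] F bay [-0.6 -0.1 -1. ] M [-0.07  0.39 -0.03] w 10.9
row: -0.1 -3.3 0.0 0.52 -0.08 0.14 | rows>= 1.0
```

```bash
python3 -m jog '0 -2 0 0.5 0 0 -1;0 -3.7 0 0.5 0 0 -1;0 -3.7 0 0.5 0 0 -1'; python3 -c "
from h import *
cst(); 
for t in (7,5,3,1,0,-1): cas([68.3,0,0.3],t)"
```

```text
clock: 17.02
eef_pos: [535.5, 116.1, 92.9]
tool_rot: [-2.784, -0.002, -0.177]
force: [0.7, -0.4, -0.9]
width: 10.9
t 17.02 lip [67.9  0.1  0.5] foot [-65.2  -0.2  22.9] tilt 9.5 rotvec [-0.1  9.5  0.1] F bay [-0.7 -0.8 -0.7] M [0.05 0.5  0.07] w 10.9
row: -0.0 -1.0 3.2 2.53 -0.07 0.11 | rows>= 1.0
row: -0.0 -1.6 5.5 4.53 -0.07 0.11 | rows>= 1.0
row: -0.0 -2.2 7.8 6.53 -0.07 0.12 | rows>= 1.0
row: -0.0 -3.0 10.1 8.53 -0.06 0.12 | rows>= 1.0
row: -0.0 -3.3 11.3 9.53 -0.06 0.12 | rows>= 1.0
row: -0.1 -3.8 12.4 10.53 -0.06 0.12 | rows>= 1.0
```

```bash
python3 -m jog '0 -0.5 1.6 1.3 0 0 -1;0 -1 3.2 2.5 0 0 -1;0 -1.3 4.3 3.5 0 0 -1;0 -1.6 5.5 4.5 0 0 -1;0 -1.6 5.5 4.5 0 0 -1'; python3 -c "
from h import *
cst(); 
for t in (3,1,0,-1): cas([68.3,0,0.3],t)"
```

```text
clock: 17.65
eef_pos: [536.3, 119.7, 88.3]
tool_rot: [-2.704, -0.002, -0.177]
force: [1.6, 3.7, 1.1]
width: 11.0
t 17.65 lip [68.6 -0.1  0.2] foot [-65.9  -0.3  11.9] tilt 5.0 rotvec [-0.1  5.   0.1] F bay [ 4.  -0.9 -1.1] M [-0.21 -0.53  0.09] w 11.0
row: -0.2 -0.1 2.3 1.95 -0.06 0.09 | rows>= 1.0
row: -0.2 -0.7 4.6 3.95 -0.06 0.09 | rows>= 1.0
row: -0.2 -1.0 5.8 4.95 -0.06 0.09 | rows>= 1.0
row: -0.2 -1.3 6.9 5.95 -0.06 0.09 | rows>= 1.0
```

```bash
python3 -m jog '0 -0.1 1.2 1 0 0 -1;0 -0.2 2.3 2 0 0 -1;0 -0.7 4.6 4 0 0 -1;0 -1 5.8 5 0 0 -1;0 -1.3 6.9 6 0 0 -1;0 -1.3 6.9 6 0 0 -1'; python3 -c "
from h import *
cst(); 
snap('wrist','w15'); snap('scene','s15'); crop('s15',220,95,370,235,5,'c_s15')"
```

```text
clock: 18.4
eef_pos: [536.2, 123.1, 84.0]
tool_rot: [-2.599, -0.001, -0.177]
force: [-4.4, -1.1, 17.3]
width: 11.0
t 18.4 lip [68.3  0.6  2. ] foot [-66.7   0.4  -0.6] tilt -1.1 rotvec [-0.  -1.1  0.1] F bay [ 7.1  4.1 15.9] M [ 0.87 -0.24 -0.1 ] w 11.0
```

View pics/w15.png

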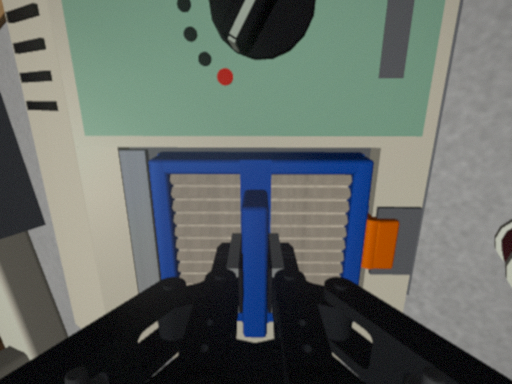

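View pics/c_s15.png

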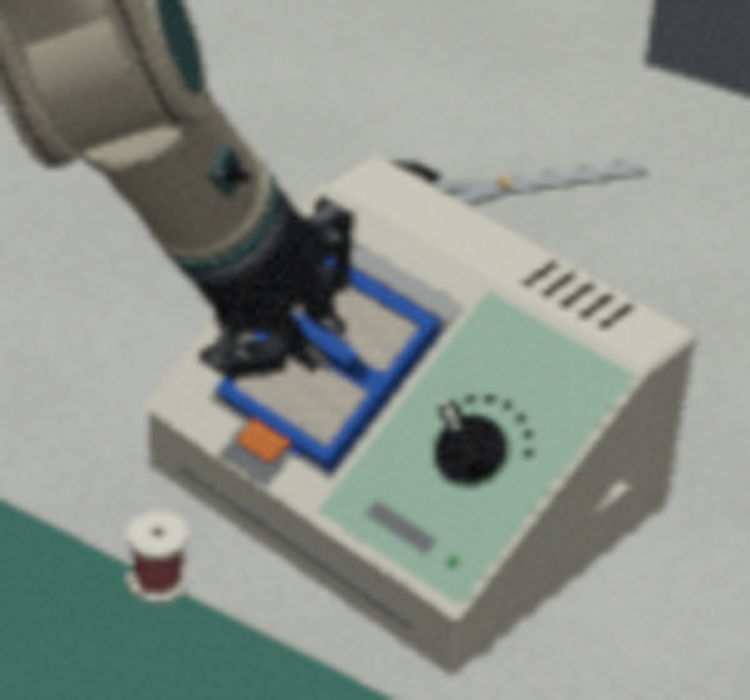

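```bash
python3 - <<'E'
from h import *
X=np.array([(-62,-15,14.5),(-62,15,14.5),(-66,-15,20.5),(-66,15,20.5)])
print((proj('w15',X@B.T+b)).round(1)); crop('w15',330,180,450,300,6,'c_w15')
s=ctrl.read_state()
for u,v in [(160,165),(360,165),(355,200),(160,200)]: print(u,v,((px('w15',u,v)-b)@B).round(1))
E
```

```text
[[361.4 215.8]
 [355.8 262.2]
 [372.3 220. ]
 [365.9 267.8]]
160 165 [ 46.8 -46.   24.5]
360 165 [-54.6 -46.5  24.3]
355 200 [-53.9 -28.   24.7]
160 200 [ 48.1 -27.6  26.1]
```

View pics/c_w15.png

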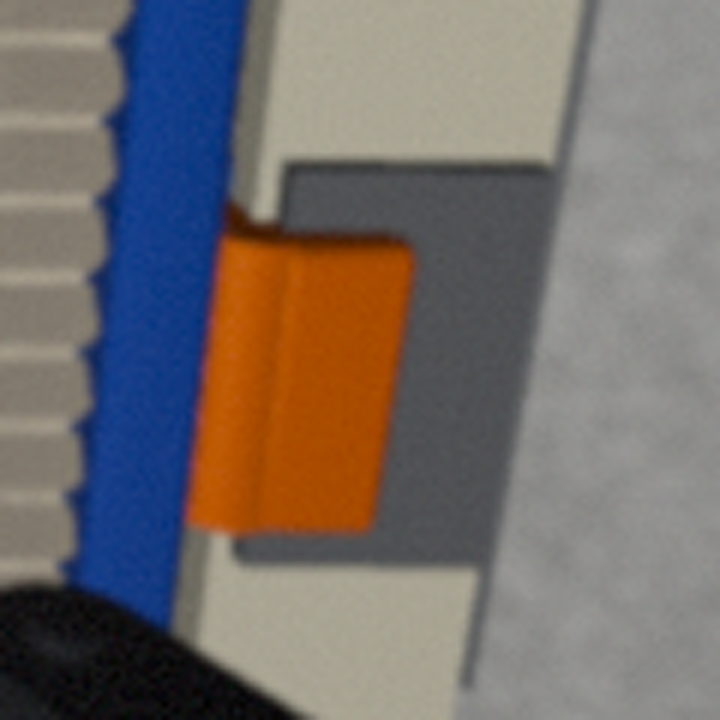

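Cassette face is flush (bay z ≈ 24.3–26, seated = 24) and the orange nose sits over the foot. Relax, release, back away and check.

```bash
python3 -m jog '0 0.5 -0.8 -1 0 0 -1;0 0.5 -0.8 -1 0 0 -1;0 0.5 -0.8 -1 0 0 0.1;0 0.5 -0.8 -1 0 0 0.1;0 0.5 -0.8 -1 0 0 0.1;0 0.5 -40 -1 0 0 0.1;0 0.5 -100 -1 0 0 0.3;0 0.5 -130 -1 0 0 0.3'; python3 -c "
from h import *
st(); 
snap('wrist','w16');crop('w16',110,110,370,330,3,'c_w16')"
```

```text
clock: 19.5
eef_pos: [525.7, 54.7, 195.8]
tool_rot: [-2.62, -0.005, -0.179]
force: [0.3, 0.3, 1.2]
width: 55.5
t 19.5 TCP bay [ -3.5  -3.  120. ] yang -179.9 F bay [ 0.9 -0.2  0.8] M [0.02 0.53 0.01] w 55.5 q7 -1.0
```

View pics/w16.png

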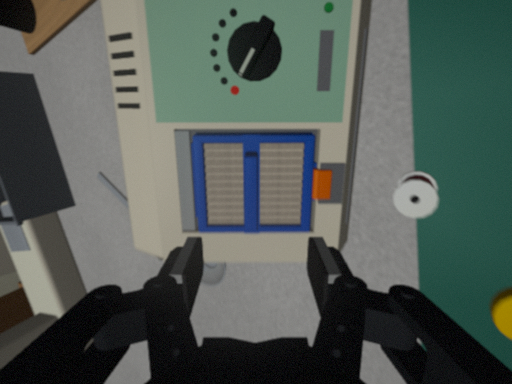

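View pics/c_w16.png

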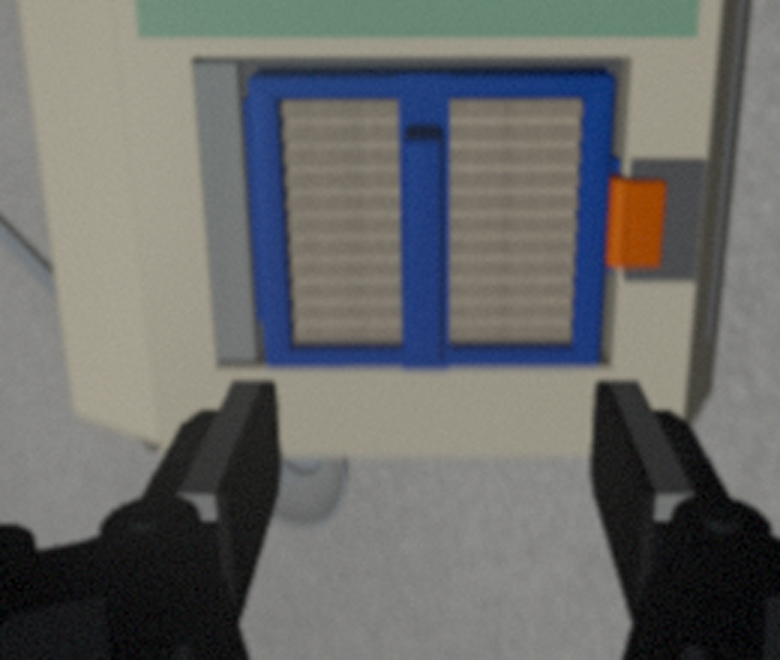

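```bash
python3 - <<'E'
from h import *
P=(cloud('w16')-b)@B
f=lambda u0,u1,v0,v1:np.median(P[int(110+v0/3):int(110+v1/3),int(110+u0/3):int(110+u1/3)].reshape(-1,3),0).round(1)
print('lip-side frame',f(258,275,110,320),'foot-side frame',f(588,603,110,320),'rail',f(205,235,80,340),'orange top',f(612,655,185,260),'panel',f(630,690,70,140), 'panel low',f(300,560,400,440))
print(proj('w16',np.array([(55,-50,24),(-60,-50,24),(-60,50,24),(55,50,24)])@B.T+b).round(1)*1)
E
```

```text
lip-side frame [50.3 -4.5 24.6] foot-side frame [-57.5  -4.5  24.7] rail [68.1 -2.9 13.8] orange top [-70.6  -0.8  21.5] panel [-78.4 -38.6  14.8] panel low [-3.5 76.1 14.9]
[[190.4 132.9]
 [313.3 133.1]
 [307.3 230.8]
 [196.6 230.7]]
```

Both ends of the cassette face read 24.6 mm above the floor plane (panel itself reads 14.8 for 14), so it is fully seated and latched. Now back to the knob.

```bash
python3 -c "
from h import *
gob(330,K+[0,0,120]); gob(250,K+[0,0,120])"
```

```text
row: 115.2 1.1 3.8 0.79 0.05 -149.91 | rows>= 15.0
row: 115.2 1.1 3.8 0.50 -0.37 -69.91 | rows>= 7.0
```

```bash
python3 -m jog '115 1 0 0.8 0 -150 0.3;115 1 0 0.8 0 -150 0.3;115 1 0 0.8 0 -150 0.3;115 1 0 0.8 0 -150 0.3;115 1 0 0.8 0 -150 0.3;115 1 0 0.8 0 -150 0.3;115 1 0 0.8 0 -150 0.3;115 1 0 0.8 0 -150 0.3'; python3 -c "
from h import *
st();print(ctrl.read_state()['qpos'].round(2)); gob(330,K+[0,0,110])"
```

```text
clock: 20.55
eef_pos: [637.5, 36.1, 192.8]
tool_rot: [-3.1, -0.527, 1.32]
force: [-0.9, -0.4, -0.2]
width: 55.7
t 20.55 TCP bay [  -3.8 -116.4  116.6] yang -93.6 F bay [-0.6  0.8  0.1] M [-0.03  0.56 -0.01] w 55.7 q7 0.16
[ 0.43  0.67 -0.36  1.64 -0.4   0.89  0.16]
row: -1.0 3.7 6.6 -0.12 -0.38 -63.61 | rows>= 6.0
```

```bash
python3 -m jog '-1 3.7 6 0 0 -63.6 0.2;-1 3.7 6 0 0 -63.6 0.2;-1 3.7 6 0 0 -63.6 0.2;-1 3.7 6 0 0 -63.6 0.2;-1 3.7 6 0 0 -63.6 0.2;-1 3.7 6 0 0 -63.6 0.2;-1 3.7 6 0 0 -63.6 0.2'; python3 -c "
from h import *
st();snap('wrist','w17'); gob(330,K+[0,-1,-11])"
```

```text
clock: 21.42
eef_pos: [641.5, 37.2, 187.1]
tool_rot: [2.677, -0.262, 2.495]
force: [0.5, 0.4, -0.4]
width: 50.9
t 21.43 TCP bay [  -5.  -120.   110.7] yang -30.5 F bay [ 0.2 -0.4 -0.6] M [-0.01  0.57  0.  ] w 50.9 q7 1.03
row: -1.6 0.2 121.8 0.13 -0.37 -0.56 | rows>= 2.0
```

View pics/w17.png

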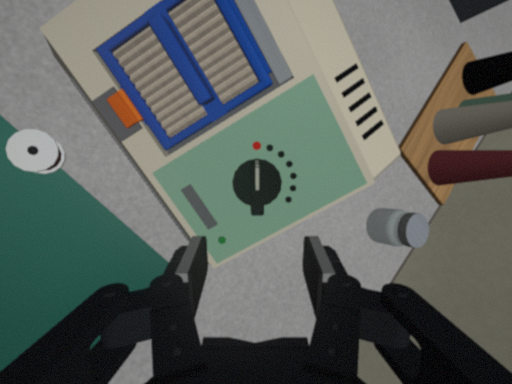

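```bash
python3 -m jog '-1.6 0 50 0 0 -0.5 0.1;-1.6 0 85 0 0 -0.5 0.1;-1.6 0 105 0 0 -0.5 0.1;-1.6 0 105 0 0 -0.5 0.1'; python3 -c "
from h import *
st();gob(330,K+[0,0,-13])"
```

```text
clock: 21.98
eef_pos: [651.1, 89.4, 95.7]
tool_rot: [2.676, -0.259, 2.505]
force: [0.3, -1.0, 0.4]
width: 47.2
t 21.98 TCP bay [  -4.7 -120.3    5.1] yang -29.9 F bay [-0.6 -0.5  0.9] M [-0.01  0.5  -0.03] w 47.2 q7 1.01
row: -0.0 -0.4 18.1 0.05 -0.45 0.11 | rows>= 1.0
```

```bash
python3 -m jog '0 -0.4 12 0 -0.4 0 0.1;0 -0.4 18 0 -0.4 0 0.1;0 -0.4 18 0 -0.4 0 -0.4;0 -0.4 18 0 -0.4 0 -1;0 -0.4 18 0 -0.4 0 -1;0 -0.4 18 0 -0.4 0 -1;0 -0.4 18 0 -0.4 0 -1'; python3 -c "
from h import *
st();snap('wrist','w18')"
```

```text
clock: 22.85
eef_pos: [654.6, 97.8, 82.2]
tool_rot: [2.673, -0.249, 2.502]
force: [2.3, 2.0, 5.3]
width: 10.9
t 22.85 TCP bay [  -3.8 -122.2  -11.1] yang -29.8 F bay [ 4.7 -1.9  3.4] M [-0.37 -0.36 -0.04] w 10.9 q7 1.01
```

View pics/w18.png

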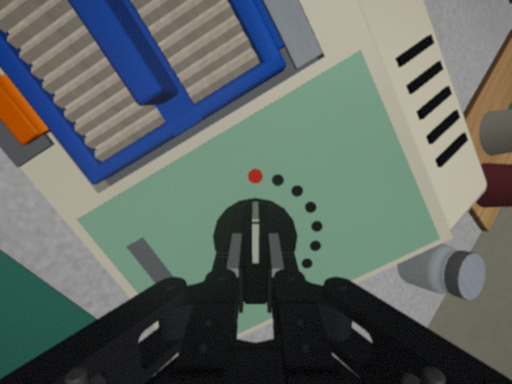

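```bash
python3 -m jog '0 0 0 0 0 10 -1;0 0 0 0 0 20 -1;0 0 0 0 0 30 -1;0 0 0 0 0 40 -1;0 0 0 0 0 50 -1;0 0 0 0 0 60 -1;0 0 0 0 0 70 -1;0 0 0 0 0 80 -1'; python3 -m jog '0 0 0 0 0 0 -1';python3 -c "
from h import *
st();snap('wrist','w19')"
```

```text
clock: 23.9
eef_pos: [652.3, 97.6, 81.8]
tool_rot: [-2.944, -0.491, 0.991]
force: [-2.4, 1.0, 7.4]
width: 10.6
clock: 24.02
eef_pos: [652.3, 97.6, 81.8]
tool_rot: [-2.947, -0.491, 0.997]
force: [-1.6, -0.5, 7.8]
width: 10.4
t 24.02 TCP bay [  -4.5 -120.   -11.2] yang -109.9 F bay [3.2 1.5 7.1] M [ 0.54 -0.14  0.05] w 10.4 q7 0.01
```

View pics/w19.png

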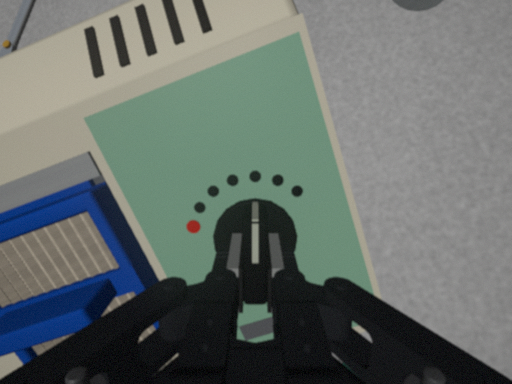

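Pointer line at (255,215) aims at dot (255,176), the fourth after red. Let go and retreat.

```bash
python3 -m jog '0 0 0 0 0 0 0.1;0 0 0 0 0 0 0.1;0 0 0 0 0 0 0.1;0 0 0 0 0 0 0.1;0 0 -30 0 0 0 0.1;0 0 -80 0 0 0 0.1;0 0 -140 0 0 0 0.1;0 0 -170 0 0 0 0.1'; python3 -c "
from h import *
st();snap('wrist','w20');snap('top','t20');snap('scene','s20');crop('w20',100,30,400,250,2.6,'c_w20')
P=(cloud('w20')-b)@B; im=load('w20')['image'].astype(int)
m=(im[...,2]-im[...,0]>40)&(P[...,2]>20)&(P[...,2]<29)&(abs(P[...,0])<75)&(abs(P[...,1])<60); L=P[m]
for lo,hi in ((40,56),(-61,-50)):
  q=L[(L[:,0]>lo)&(L[:,0]<hi)]; print(len(q),np.median(q[:,2]) if len(q) else None)"
```

```text
clock: 25.08
eef_pos: [638.9, 10.9, 230.9]
tool_rot: [-2.955, -0.492, 0.997]
force: [-0.2, 0.8, -0.5]
width: 46.9
t 25.07 TCP bay [  -5.9 -122.1  161.8] yang -109.8 F bay [ 0.4  0.4 -0.9] M [-0.01  0.54 -0.03] w 46.9 q7 -0.04
811 24.626607392028177
523 24.782248420979197
```

View pics/c_w20.png

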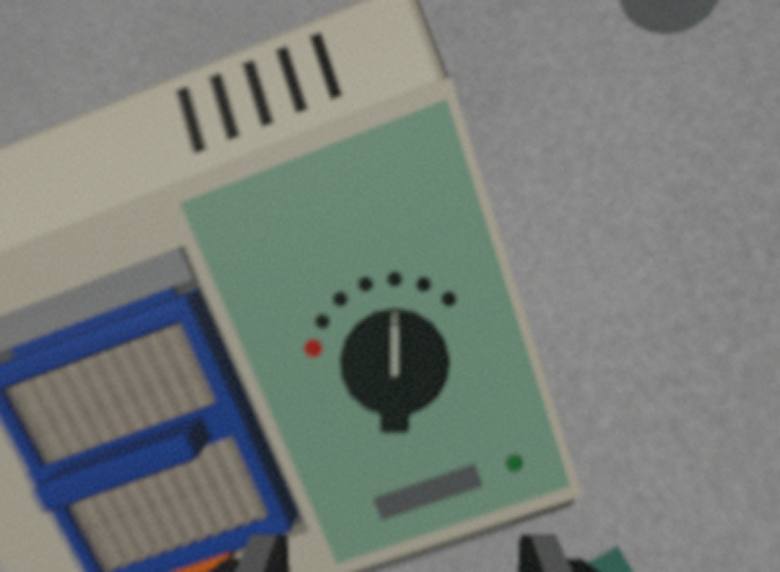

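View pics/t20.png

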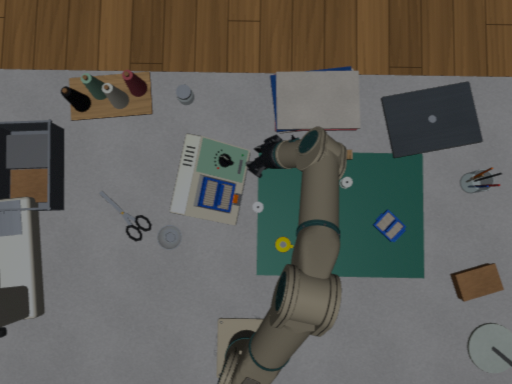

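View pics/s20.png

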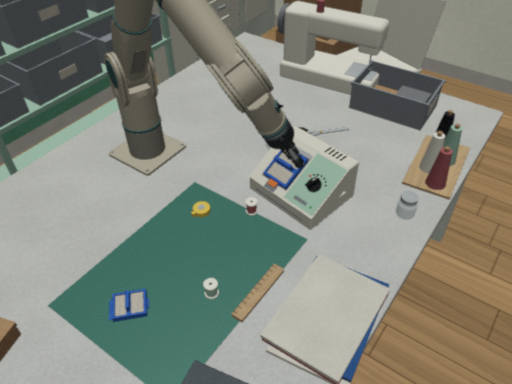

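The pointer at (395,345) in the crop sits on the fourth black dot (394,279), the cassette is flush and latched, and the bystanders are where they were. The robot is clear, so I'm handing in.

```bash
python3 -c "
from h import *
print(ctrl.finish_job())"
```

```text
the job is handed in; nothing more can be done
None
```

The job is done in the order asked and handed in at about 25 s of the 72 s allowed; no verdict was reported.

- **Selector off:** I turned it back two clicks to the off stop. About 1 N m of stop torque was felt, and the pointer was on the red dot.
- **Filter:** I put the larger blue cassette's lip under the rail, rocked it down until the latch went over the foot, and let go. After release, and again at the end, both ends of its face measured 24.6–24.8 mm above the bay floor. Seated is 24 mm, and the panel itself also reads about 0.8 mm high, so the cassette is flush. The pictures show the orange nose over the foot. I did not test the latch by pulling on the cassette.
- **Selector on:** I turned it up 80 degrees and let go. The last wrist picture shows the pointer on the fourth black dot after red, with the gripper open and clear.
- **Bystanders:** In the final top and scene pictures they look unmoved by eye.

**What disagreed:** By wrist-camera depth, the finger tips ended about 41 mm short of the stated TCP. My first close on the knob therefore met only air, with no contact, and I corrected for the offset from then on.

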